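# Fit and screw down the trolley cooler's battery packs

### The arm

A 7-joint arm with a two-finger parallel gripper is mounted at the origin on the work surface. World frame = base frame: x ahead of the robot, y to its left, z up, the work surface at z = 0. Lengths are in m, angles in rad, forces in N, time in s.
With the tool pointing down it reaches from about 0.425 to 0.925 m from the base axis. Payload 6.8 kg.
Tool frame: the origin (TCP) lies between the finger pads; the fingertips stand 22 mm ahead of it and the grasp point (between the pads) lies 3 mm ahead of it; z points along the fingers, y is the line along which they close (so a half turn about z gives the same grasp; the last joint's range is limited). The gripper opens to 85 mm and grips with 20 to 120 N. Pads are 22 mm wide; open, the fingers measure 114 mm over their backs; the gripper's body (76 mm by 85 mm) begins 54 mm behind the grasp point. The pads swing forward as they close: fully open they stand 13 mm farther back than shut.
Start: joints at [1.003, 0.477, 0.022, 1.555, -0.011, 1.109, -0.083], TCP at [0.3, -0.605, 0.253] pointing down, gripper open.
Joint ranges: [-2.96, 2.96], [-0.34, 2.1], [-1.41, 1.46], [0.24, 2.44], [-1.37, 4.51], [0.17, 1.92], [-2.96, 2.96]. Speed limits (rad/s): [2.39, 2.39, 3.14, 3.14, 3.14, 3.14, 3.14].

### API

Orientations are given as a unit quaternion [w, x, y, z].
In Python, from station import bot gives the robot as it stands.
- The arm moves only by the tool servo_tool, never from a script. Its argument "motion" is a list that holds one entry, the list of rows, each a list of 5 numbers: the opening, from 0 (shut) to 1 (fully open), then the shift along the world's x, y, z each as a share of 0.04 m, from -1 to 1, then the turn about the world's z as a share of 0.12 rad, from -1 to 1. A call has 1 to 20 rows; each row shifts and turns the commanded pose from where the row before left it; what a row does not reach is not made up. A row lasts 1/10 s, in which the tool goes at most 50 mm and 8.59 degrees, less where a joint would pass 70% of its speed; a pose out of reach is approached as far as the arm can. A call with a number of a shift or a turn outside -1 to 1 is refused whole. A call with a gripper value outside its range is refused whole. The fingers move at their own pace and stop on an object; "newtons" is the grip in N (left out, the last holds). Time passes only in rows, so rows that do not move let the fingers close. It gives the time, the measured TCP pose, the force, the opening and the grip force at its end, in the units of the state.
- bot.get_obs(): the state, without advancing time (a new reading comes with each control period).
- bot.read_camera(name): name is "scene" or "top" or "wrist"; returns (picture, depth): 480x640x3 uint8, red, green, blue; 480x640 float32, m along the optical axis (not along the pixel's ray), 0 where there is no reading.
- bot.get_calibration(name): a dict with "fovy" (degrees; the focal length in pixels is half the picture's height over the tangent of half this angle, whatever the lens; pixels are square), "cx", "cy" (the principal point, pixels), "view" (4x4, takes a point from world to camera coordinates). Camera axes: x right, y down, z forward; pixel columns grow to the right and rows downward; lengths in m; the calibration is good to about 2 mm. A picture is of the moment at which its call begins: read the wrist's pose just before it. get_calibration takes no time and is no camera call; for the wrist camera it gives the pose at the moment of the call.
- bot.hand_in(): hands the job in; it is judged then, once.
The state is a dict: "t": time; "q": joint angles; "joint_vel": joint speeds; "joint_torque": joint torques, N m; "eef_pos": TCP position; "tool_rot": TCP orientation; "contact_force": force on the tool from outside, world axes, zero at the start; "torque": the same for the moment, N m; "gripper_width": opening from 0.0 (shut) to 1.0 (fully open); "grasp_force": force on a finger pad.
Only numpy, scipy, OpenCV 4.12 (cv2) and the standard library are available. Lean on these libraries where they do the work, as an engineer would, in place of code of your own. Each camera call takes 0.05 s, during which the arm holds its last target. There are 200 camera calls.

### The job

Get the minibar trolley's cooler ready for its round: put every battery pack that lies on the shelf into a well of its own in the battery bay and press it down flush, then use the screwdriver to turn the half-moon screw of each filled well clockwise all the way to its stop, so that it holds the pack down. Put the screwdriver back upright in the turntable slot it came from, turn the screws with nothing but the screwdriver, and leave the glasses, coasters, ice scoop and corkscrew where they are.

Things in the scene. Friction and masses are not known exactly. Their poses are not given: they have to be found in the camera images.
- bay: battery bay fixed on the shelf: a low aluminium block 122 (its x) by 224 (its y) by 36 mm high, with three wells side by side along its y, each with a half-moon retaining screw beyond its +x end. Origin: centre of its underside, z up. Its flat top, the deck, is 36 mm above the origin.
- well0 (a point): centre of the floor of well 0 (bay frame: x -12.5, y -72, z 8 mm), axes as the bay's. Well: 75 mm along x, 47 along y, 28 deep, open above. A sprung leaf contact stands 4 mm in from each end wall; a pack meets them about 17 mm down, stands proud there until pressed in with about 10 N, and is then held by friction.
- well1 (a point): centre of the floor of well 1 (bay frame: x -12.5, y 0, z 8 mm), axes as the bay's. Well: 75 mm along x, 47 along y, 28 deep, open above. A sprung leaf contact stands 4 mm in from each end wall; a pack meets them about 17 mm down, stands proud there until pressed in with about 10 N, and is then held by friction.
- well2 (a point): centre of the floor of well 2 (bay frame: x -12.5, y 72, z 8 mm), axes as the bay's. Well: 75 mm along x, 47 along y, 28 deep, open above. A sprung leaf contact stands 4 mm in from each end wall; a pack meets them about 17 mm down, stands proud there until pressed in with about 10 N, and is then held by friction.
- screw0 (a joint): turn of well 0's screw, rad. At the start 0 to 0.15: the head's straight side faces the well, which is free. Grows clockwise seen from above to the stop at 3.14, where the head covers the well's end. Meanwhile the thread takes the head down 4 mm (1.27 mm per rad). Friction 0.12 N m: stays where left, and pushing alone does not turn it.
- screw1 (a joint): turn of well 1's screw, rad. At the start 0 to 0.15: the head's straight side faces the well, which is free. Grows clockwise seen from above to the stop at 3.14, where the head covers the well's end. Meanwhile the thread takes the head down 4 mm (1.27 mm per rad). Friction 0.12 N m: stays where left, and pushing alone does not turn it.
- screw2 (a joint): turn of well 2's screw, rad. At the start 0 to 0.15: the head's straight side faces the well, which is free. Grows clockwise seen from above to the stop at 3.14, where the head covers the well's end. Meanwhile the thread takes the head down 4 mm (1.27 mm per rad). Friction 0.12 N m: stays where left, and pushing alone does not turn it.
- head0: well 0's brass screw head: disc 40 mm across, 8 thick, cut off straight 7 mm from its axis. Origin: on the screw axis (bay x 36, y -72 mm) at its underside, 40.5 mm over the shelf when open, 36.5 when home; turns and sinks with the screw. Slot in its top, centred, along its own y: 24 mm long with closed ends, 7.5 wide, 5.5 deep (floor 2.5 mm above the origin).
- head1: well 1's brass screw head: disc 40 mm across, 8 thick, cut off straight 7 mm from its axis. Origin: on the screw axis (bay x 36, y 0 mm) at its underside, 40.5 mm over the shelf when open, 36.5 when home; turns and sinks with the screw. Slot in its top, centred, along its own y: 24 mm long with closed ends, 7.5 wide, 5.5 deep (floor 2.5 mm above the origin).
- head2: well 2's brass screw head: disc 40 mm across, 8 thick, cut off straight 7 mm from its axis. Origin: on the screw axis (bay x 36, y 72 mm) at its underside, 40.5 mm over the shelf when open, 36.5 when home; turns and sinks with the screw. Slot in its top, centred, along its own y: 24 mm long with closed ends, 7.5 wide, 5.5 deep (floor 2.5 mm above the origin).
- pack0: grey battery pack 70 (its x) by 42 (its y) by 28 mm high, 0.13 to 0.25 kg; the lowest 3 mm are set in 1.5 mm all round. All packs are alike and fit any well, either way round. Origin: centre of its underside, z up. Two or three are present.
- pack1: grey battery pack 70 (its x) by 42 (its y) by 28 mm high, 0.13 to 0.25 kg; the lowest 3 mm are set in 1.5 mm all round. All packs are alike and fit any well, either way round. Origin: centre of its underside, z up. Two or three are present.
- pack2: grey battery pack 70 (its x) by 42 (its y) by 28 mm high, 0.13 to 0.25 kg; the lowest 3 mm are set in 1.5 mm all round. All packs are alike and fit any well, either way round. Origin: centre of its underside, z up. Two or three are present.
- driver: large flat screwdriver 147 mm long, 0.16 kg, standing handle up in a slot of the turntable. Origin: middle of the bit's end, z up the handle. Bit 16 mm wide along its own y, 4 thick along x, 14 long; shank 8 mm; brass guard disc 36 mm across, 60 to 67 mm above the origin; square wooden handle 28 by 28 mm, sides along its x and y, 67 to 147 mm above the origin.
- driver_slot (a point): middle of the mouth of the screwdriver's slot, 86 mm above the shelf; axes as the turntable's. Slot: 13 mm along the turntable's x, 22 along its y, 64 deep. When the driver is home its guard rests on the mouth, its origin 60 mm below this point, its x along the turntable's x, either way round.
- turntable: wooden turntable serving as bar-tool caddy, locked so that it does not turn: disc 184 mm across, top 22 mm above the shelf, six upright slot posts (27 by 40 mm, 86 mm high) on a 66 mm radius, every 60 degrees. The driver's is on its +x axis; a muddler is at 120 and a bottle opener at 240 degrees (both up to 130 mm high). Origin: centre of its underside, z up.
- shot_glass0: stemless crystal shot glass, 52 mm across, 62 mm high; a bystander. Origin: centre of its foot, z up.
- shot_glass1: stemless crystal shot glass, 52 mm across, 62 mm high; a bystander. Origin: centre of its foot, z up.
- coasters: stack of white porcelain coasters, one piece, 94 mm across, 37 mm high; a bystander. Origin: centre of its underside.
- ice_scoop: pewter ice scoop, about 165 mm long and 58 mm wide; a bystander. Origin: on the shelf under its bowl.
- corkscrew: brass lever corkscrew lying flat, about 165 mm long; a bystander. Origin: on the shelf under its body.

How it is judged:
On the way:
1. the screwdriver's bit, pushed into a screw's slot, is turning that screw (((contact force between driver and head0 above 1 N and value of joint screw0 above 0.6 rad) or (contact force between driver and head1 above 1 N and value of joint screw1 above 0.6 rad) or (contact force between driver and head2 above 1 N and value of joint screw2 above 0.6 rad))), for 0.1 s.
At the end, for the whole second after the job is handed in: Every pack present is flush in a well (within 5 mm of its centre, under 2 mm off its floor, level), that well's screw is at 2.8 rad or more, and the screwdriver stands upright in its own slot, guard down (within 10 mm sideways, 5 mm in height), at rest (((horizontal distance between pack0 and well0 below 0.005 m and z of pack0 in the frame of well0 below 0.002 m and angle between pack0's own z axis and vertical below 0.06 rad and value of joint screw0 above 2.8 rad) or (horizontal distance between pack0 and well1 below 0.005 m and z of pack0 in the frame of well1 below 0.002 m and angle between pack0's own z axis and vertical below 0.06 rad and value of joint screw1 above 2.8 rad) or (horizontal distance between pack0 and well2 below 0.005 m and z of pack0 in the frame of well2 below 0.002 m and angle between pack0's own z axis and vertical below 0.06 rad and value of joint screw2 above 2.8 rad)) and ((horizontal distance between pack1 and well0 below 0.005 m and z of pack1 in the frame of well0 below 0.002 m and angle between pack1's own z axis and vertical below 0.06 rad and value of joint screw0 above 2.8 rad) or (horizontal distance between pack1 and well1 below 0.005 m and z of pack1 in the frame of well1 below 0.002 m and angle between pack1's own z axis and vertical below 0.06 rad and value of joint screw1 above 2.8 rad) or (horizontal distance between pack1 and well2 below 0.005 m and z of pack1 in the frame of well2 below 0.002 m and angle between pack1's own z axis and vertical below 0.06 rad and value of joint screw2 above 2.8 rad)) and ((horizontal distance between pack2 and well0 below 0.005 m and z of pack2 in the frame of well0 below 0.002 m and angle between pack2's own z axis and vertical below 0.06 rad and value of joint screw0 above 2.8 rad) or (horizontal distance between pack2 and well1 below 0.005 m and z of pack2 in the frame of well1 below 0.002 m and angle between pack2's own z axis and vertical below 0.06 rad and value of joint screw1 above 2.8 rad) or (horizontal distance between pack2 and well2 below 0.005 m and z of pack2 in the frame of well2 below 0.002 m and angle between pack2's own z axis and vertical below 0.06 rad and value of joint screw2 above 2.8 rad)) and horizontal distance between driver and driver_slot below 0.01 m and z of driver in the frame of driver_slot below -0.055 m and angle between driver's own z axis and vertical below 0.12 rad and linear speed of driver below 0.02 m/s); the robot touches nothing.
It fails at once if a screw is turned with the bare fingers ((contact force between the fingers and head0 above 3 N and value of joint screw0 above 0.4 rad and velocity of joint screw0 above 0.3 rad/s) or (contact force between the fingers and head1 above 3 N and value of joint screw1 above 0.4 rad and velocity of joint screw1 above 0.3 rad/s) or (contact force between the fingers and head2 above 3 N and value of joint screw2 above 0.4 rad and velocity of joint screw2 above 0.3 rad/s)).
It fails at once if a bystander is shoved or knocked over (distance of any of shot_glass0, shot_glass1, coasters, ice_scoop, corkscrew from where it was at the start of the episode above 0.03 m or angle between any of shot_glass0, shot_glass1, coasters, ice_scoop, corkscrew's own z axis and vertical above 0.5 rad).
Of pack0, pack1, pack2 only 2 to 3 are there at a start; the rules pass over those that are not, and their reading is None.
At some moment in a run one of pack0, pack1, pack2 may be knocked a few centimetres aside while the robot is not near it.
It also fails if it takes over 210 s, if anything falls off the work surface, if the arm or the gripper's body presses on something with over 40 N, if the wrist force passes 120 N, or if a joint passes its speed limit or range.

## Working session

There is one attempt and no reset: what is moved stays moved. The work goes in short steps, Python scripts to look and compute and a tool call to move; the robot and the scene stay as the last step left them, time stands still between calls to the robot, and variables do not carry over. Pictures are saved under pics/ and viewed, at most 16 in all, crops included, and the job is handed in when it is done.

Besides the shell and the picture viewer there is one more tool, called as name([rows], argument=value, ...), one row to a line, values as JSON. servo_tool: Moves the arm, as the interface text tells. Shift numbers are shares of 0.04 m and turn numbers shares of 0.12 rad, none past 1 either way. Its arguments: {"type":"object","properties":{"motion":{"type":"array"},"newtons":{"type":"number"}},"required":["motion"]}

```bash
ls; mkdir -p pics
python3 - <<'E'
from station import bot
import cv2,numpy as np
o=bot.get_obs();print({k:np.round(v,3) for k,v in o.items()})
for n in("scene","top"):
    p,d=bot.read_camera(n);cv2.imwrite(f"pics/{n}0.png",p[:,:,::-1]);np.save(f"{n}0.npy",d)
    c=bot.get_calibration(n);print(n,c["fovy"],c["cx"],c["cy"],np.round(c["view"],3).tolist())
E
```

```text
pics
{'t': np.float64(0.0), 'q': array([ 1.003,  0.478,  0.022,  1.556, -0.011,  1.109, -0.083]), 'joint_vel': array([ 0.001, -0.001, -0.   , -0.   ,  0.002,  0.001, -0.   ]), 'joint_torque': array([ 0.0000e+00, -5.9645e+01,  1.6080e+00, -2.8119e+01,  1.2000e-02,
        9.0000e-03,  0.0000e+00]), 'eef_pos': array([ 0.299, -0.604,  0.252]), 'tool_rot': array([-0.001,  0.974,  0.228, -0.   ]), 'contact_force': array([-0.403, -0.06 ,  0.242]), 'torque': array([-0.03 , -0.013,  0.016]), 'grasp_force': np.float64(0.0), 'gripper_width': np.float64(1.0)}
scene 55.868105753182476 313.85393902078914 239.9856172071115 [[-0.575, 0.818, -0.004, 0.329], [0.647, 0.452, -0.613, -0.33], [-0.5, -0.355, -0.79, 1.299], [0.0, 0.0, 0.0, 1.0]]
top 48.85290519844564 318.267151170287 240.86370662284241 [[-0.101, -0.995, 0.0, 0.029], [-0.967, 0.098, -0.236, 0.584], [0.235, -0.024, -0.972, 0.95], [0.0, 0.0, 0.0, 1.0]]
```

View pics/scene0.png

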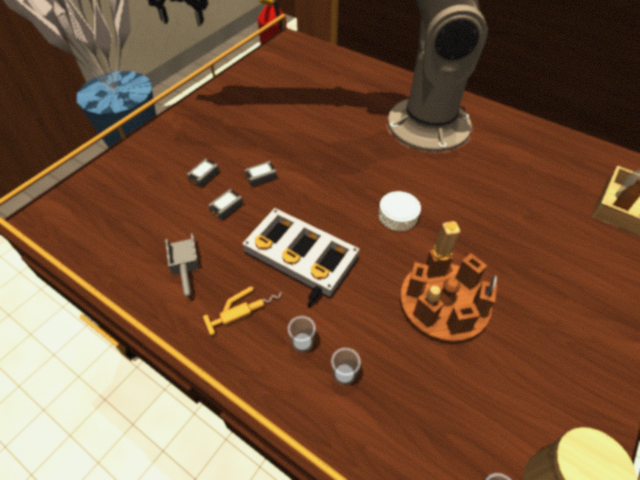

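View pics/top0.png

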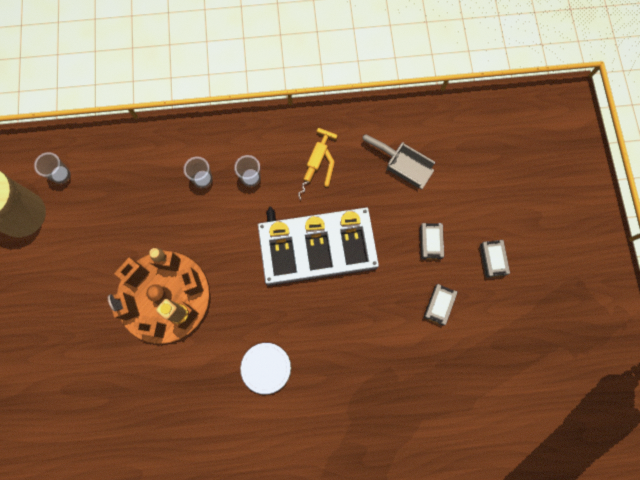

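The three packs are at top-view px (432,241), (496,258) and (441,305). The bay is at (318,246), the turntable at (160,297) and the driver handle at (172,312). Next I'll measure from the depth image.

```bash
cat > h.py <<'E'
from station import bot
import cv2,numpy as np
def cloud(n,d=None,c=None):
    p=None
    if d is None:
        c=bot.get_calibration(n);p,d=bot.read_camera(n)
    c=c or bot.get_calibration(n)
    f=240/np.tan(np.radians(c["fovy"])/2)
    v,u=np.mgrid[:480,:640]
    P=np.stack([(u-c["cx"])/f*d,(v-c["cy"])/f*d,d,np.ones_like(d)],-1)@np.linalg.inv(c["view"]).T
    P=P[...,:3];P[d<=0]=np.nan
    return p,P
def proj(n,X,c=None):
    c=c or bot.get_calibration(n);f=240/np.tan(np.radians(c["fovy"])/2)
    q=np.atleast_2d(X)@c["view"][:3,:3].T+c["view"][:3,3]
    return np.c_[q[:,0]/q[:,2]*f+c["cx"],q[:,1]/q[:,2]*f+c["cy"]]
def blobs(P,lo,hi,amin=30,roi=None):
    m=((P[...,2]>lo)&(P[...,2]<hi))
    if roi: m&=(P[...,0]>roi[0])&(P[...,0]<roi[1])&(P[...,1]>roi[2])&(P[...,1]<roi[3])
    n,L,s,_=cv2.connectedComponentsWithStats(m.astype(np.uint8))
    out=[]
    for i in range(1,n):
        if s[i,4]<amin: continue
        q=P[L==i]; r=cv2.minAreaRect((q[:,:2]*1000).astype(np.float32))
        out.append((s[i,4],np.round(q.mean(0),4),np.round(r[0],1),np.round(r[1],1),round(r[2],1)))
    return out
E
python3 - <<'E'
from h import *
d=np.load("top0.npy");_,P=cloud("top",d)
t=P[...,2];print("table",np.nanpercentile(t,[10,30,50]))
for lo,hi in((.022,.033),(.033,.040),(.043,.06),(.075,.095),(.12,.17)):
    print(lo,hi)
    for b in blobs(P,lo,hi,roi=(.2,1,-.8,.6)): print(b)
E
```

```text
table [-0.74990189 -0.00259541 -0.00087424]
0.022 0.033
(np.int32(136), array([ 0.7907, -0.1738,  0.0297]), array([ 788.7, -178.9]), array([75.1, 14.3]), 51.6)
(np.int32(127), array([ 0.7604, -0.2591,  0.0277]), array([ 761.2, -259.2]), array([77.4,  6.5]), 51.1)
(np.int32(68), array([0.8116, 0.5097, 0.0275]), array([811. , 508.9]), array([12.3, 34.4]), 44.8)
(np.int32(47), array([0.7688, 0.0995, 0.0276]), array([765.2,  99.5]), array([17.2, 37.3]), 14.1)
(np.int32(50), array([0.7887, 0.4842, 0.0275]), array([789.8, 485.6]), array([13.8, 40.4]), 47.4)
(np.int32(53), array([0.7751, 0.2052, 0.0276]), array([773.6, 203.7]), array([16.1, 37.6]), 23.2)
(np.int32(102), array([ 0.7175, -0.2237,  0.0286]), array([ 717.9, -223.2]), array([78.5,  6.2]), 50.7)
(np.int32(32), array([0.7454, 0.1901, 0.0276]), array([747.6, 190.6]), array([15.7, 42.4]), 29.0)
(np.int32(148), array([0.6999, 0.5441, 0.0275]), array([703.6, 550.7]), array([40.3, 96.6]), 56.7)
(np.int32(87), array([0.6588, 0.0597, 0.0257]), array([657. ,  59.7]), array([30.3, 15.5]), 1.2)
(np.int32(713), array([ 0.5738, -0.2606,  0.02
[... 4070 characters left out ...]
(np.int32(261), array([0.4968, 0.3444, 0.0843]), array([498.5, 349. ]), array([40.9, 28.4]), 14.0)
(np.int32(128), array([0.4685, 0.2303, 0.0872]), array([468. , 235.1]), array([27.9, 43.9]), 57.7)
(np.int32(281), array([0.4519, 0.3014, 0.0849]), array([452.4, 302.4]), array([41.5, 27. ]), 75.5)
0.12 0.17
(np.int32(493), array([0.7171, 0.5349, 0.1358]), array([718.4, 536.5]), array([23.8, 82.8]), 86.1)
(np.int32(94), array([0.579 , 0.2679, 0.1255]), array([579. , 267.8]), array([17.4, 18. ]), 87.2)
(np.int32(43), array([0.4987, 0.349 , 0.1244]), array([499.2, 349.4]), array([25.6,  4.8]), 15.6)
(np.int32(169), array([0.4651, 0.2285, 0.1484]), array([468.3, 228.8]), array([16.3, 33.8]), 84.4)
```

servo_tool([
  [[1, 0.5, 0.76, 0.12, -0.35], [1, 0.5, 0.76, 0.12, -0.35], [1, 0.5, 0.76, 0.12, -0.35], [1, 0.5, 0.76, 0.12, -0.35], [1, 0.5, 0.76, 0.12, -0.35], [1, 0.5, 0.76, 0.12, -0.35], [1, 0.5, 0.76, 0.12, -0.35], [1, 0.5, 0.76, 0.12, -0.35], [1, 0.5, 0.76, 0.12, -0.35], [1, 0.5, 0.76, 0.12, -0.35], [1, 0, 0, 0, 0], [1, 0, 0, 0, 0]],
], newtons=40)

```text
t: 1.3
eef_pos: [0.4998, -0.3, 0.301]
tool_rot: [-0.0, 1.0, 0.021, -0.0]
contact_force: [0.1, 0.0, -0.1]
gripper_width: 1.0
grasp_force: 0.0
```

```bash
cat >> h.py <<'E'
def st():
    o=bot.get_obs();w,x,y,z=o["tool_rot"]
    yaw=np.arctan2(2*(x*y+w*z),1-2*(y*y+z*z))
    print("t",round(float(o["t"]),2),"p",np.round(o["eef_pos"],4),"yaw",round(yaw,3),"q",np.round(o["q"],3),"F",np.round(o["contact_force"],1),"g",round(float(o["gripper_width"]),3),round(float(o["grasp_force"]),1))
E
python3 - <<'E'
from h import *
st()
p,P=cloud("wrist");cv2.imwrite("pics/w0.png",p[:,:,::-1])
st()
for b in blobs(P,.018,.034,300,(.3,.8,-.6,.2)): print(b)
print(np.nanmedian(P[...,2]))
E
```

```text
t 1.3 p [ 0.4998 -0.3     0.301 ] yaw 0.042 q [ 0.465  0.286 -0.039  1.723  0.012  1.133 -1.106] F [ 0.1  0.  -0.1] g 1.0 0.0
t 1.35 p [ 0.499  -0.3013  0.3009] yaw 0.04 q [ 0.466  0.286 -0.038  1.723  0.013  1.133 -1.106] F [ 0.2 -0.7  0.1] g 1.001 0.0
(np.int32(1125), array([ 0.5947, -0.1396,  0.0261]), array([ 591.6, -139.7]), array([122.1,   1.9]), 3.1)
(np.int32(1376), array([ 0.5789, -0.0843,  0.0258]), array([577.2, -98.6]), array([76. , 46.7]), 2.9)
(np.int32(4077), array([ 0.5752, -0.2606,  0.0284]), array([ 574.2, -260.2]), array([42.1, 70. ]), 83.8)
(np.int32(3680), array([ 0.5268, -0.3799,  0.0281]), array([ 525.6, -380.8]), array([70.2, 42.6]), 0.7)
(np.int32(3114), array([ 0.4467, -0.2582,  0.0283]), array([ 444.8, -257.7]), array([42. , 70.5]), 61.6)
0.000617661828998195
```

View pics/w0.png

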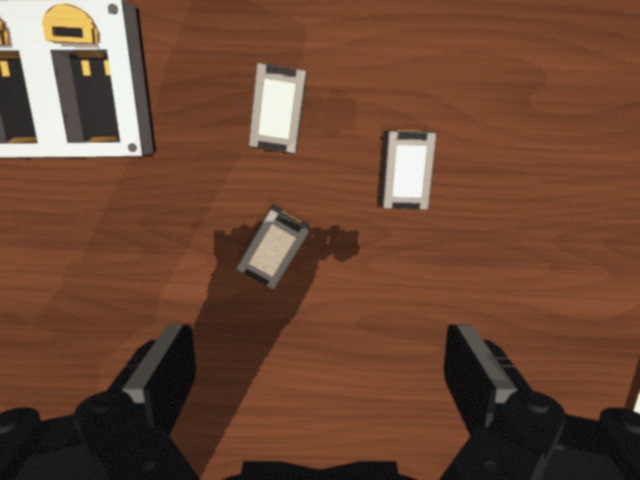

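The wrist depth agrees with the top camera to within about 1 mm. The packs show at px (278,108), (409,170) and (273,246). I'll pick pack A first.

servo_tool([
  [[1, 0.466, 0.246, -0.6, -0.312], [1, 0.466, 0.246, -0.8, -0.312], [1, 0.466, 0.246, -0.8, -0.312], [1, 0.466, 0.246, -0.8, -0.312], [1, 0, 0, -0.8, 0], [1, 0, 0, -0.8, 0], [1, 0, 0, -0.8, 0], [1, 0, 0, -0.65, 0], [1, 0, 0, -0.5, 0], [1, 0, 0, 0, 0], [1, 0, 0, 0, 0], [0, 0, 0, 0, 0], [0, 0, 0, 0, 0], [0, 0, 0, 0, 0], [0, 0, 0, 0, 0], [0, 0, 0, 0, 0], [0, 0, 0, 0, 0], [0, 0, 0, 0, 0]],
], newtons=40)

```text
t: 3.15
eef_pos: [0.5749, -0.2617, 0.0407]
tool_rot: [0.0, 0.998, -0.055, 0.001]
contact_force: [-0.9, 0.1, 6.4]
gripper_width: 0.476
grasp_force: 40.9
```

Run:
```python
from h import *
st()
p,P=cloud("wrist");cv2.imwrite("pics/w1.png",p[:,:,::-1])
```

```text
t 3.15 p [ 0.5749 -0.2617  0.0407] yaw -0.11 q [ 0.354  0.662 -0.034  1.803  0.034  0.675 -1.38 ] F [-0.9  0.1  6.4] g 0.476 40.9
```

View pics/w1.png

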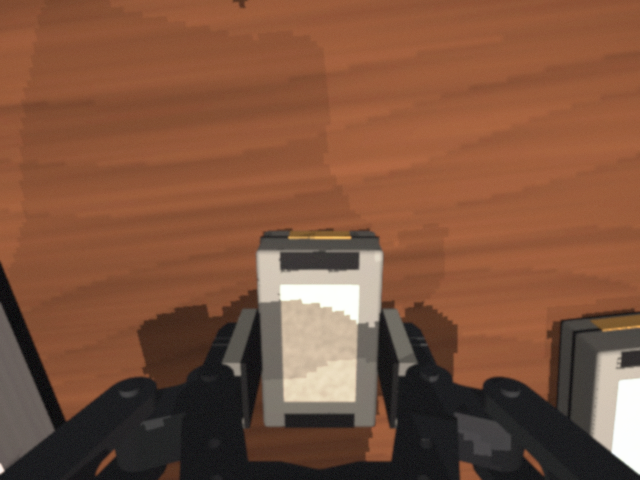

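servo_tool([
  [[0, 0, 0, 0.5, 0], [0, 0, 0, 0.75, 0], [0, 0, 0, 0.75, 0], [0, -0.31, 0.833, 0.5, 0.222], [0, -0.31, 0.833, 0.5, 0.222], [0, -0.31, 0.833, 0.5, 0.222], [0, -0.31, 0.833, 0.5, 0.222], [0, -0.31, 0.833, 0.5, 0.222], [0, -0.31, 0.833, 0.5, 0.222], [0, 0, 0, 0, 0], [0, 0, 0, 0, 0], [0, 0, 0, 0, 0]],
])

```text
t: 4.4
eef_pos: [0.4994, -0.0627, 0.2388]
tool_rot: [0.0, 1.0, 0.024, -0.0]
contact_force: [-0.6, -0.3, -1.0]
gripper_width: 0.479
grasp_force: 41.5
```

Run:
```python
from h import *
st()
p,P=cloud("wrist");cv2.imwrite("pics/w2.png",p[:,:,::-1])
st()
print("heads");[print(b) for b in blobs(P,.0435,.055,100,(.6,.66,-.2,.1))]
print("bay");[print(b) for b in blobs(P,.033,.043,500,(.4,.75,-.2,.2))]
print("wells");[print(b) for b in blobs(P,.004,.032,300,(.53,.62,-.135,.075))]
```

```text
t 4.4 p [ 0.4994 -0.0627  0.2388] yaw 0.048 q [ 0.123  0.218 -0.141  1.967  0.038  0.96  -1.559] F [-0.6 -0.3 -1. ] g 0.479 41.5
t 4.45 p [ 0.4994 -0.0629  0.2386] yaw 0.048 q [ 0.124  0.218 -0.141  1.967  0.038  0.96  -1.559] F [ 0.2  0.1 -3.8] g 0.475 41.5
heads
(np.int32(2279), array([0.623 , 0.0455, 0.0481]), array([624.1,  45.6]), array([26.8, 40.1]), 0.2)
(np.int32(2193), array([ 0.6268, -0.0262,  0.0481]), array([628. , -26.3]), array([39.6, 27. ]), 88.4)
(np.int32(2196), array([ 0.6305, -0.0979,  0.048 ]), array([631.4, -97.9]), array([39.3, 26.4]), 89.4)
bay
(np.int32(28390), array([ 0.587 , -0.0276,  0.0364]), array([584.1, -28.1]), array([119. , 225.1]), 2.8)
wells
(np.int32(6839), array([0.5703, 0.0501, 0.012 ]), array([569.3,  44.9]), array([75.5, 45.3]), 3.1)
(np.int32(7030), array([ 0.5745, -0.0265,  0.0107]), array([573.2, -28.3]), array([75.4, 47.1]), 3.1)
(np.int32(7025), array([ 0.5783, -0.1032,  0.0109]), array([ 577., -101.]), array([75.5, 46.9]), 2.8)
```

View pics/w2.png

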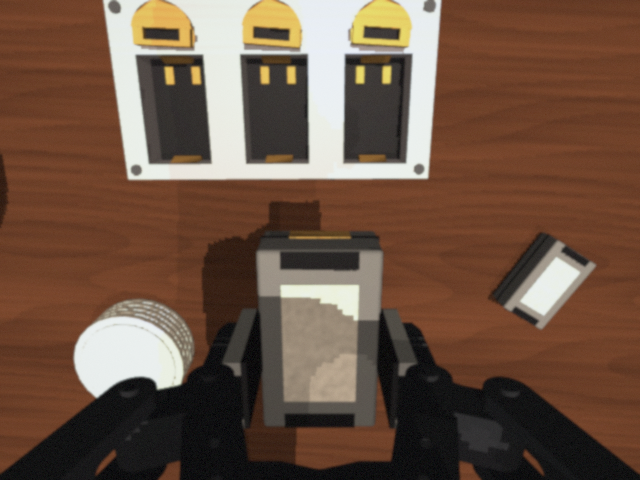

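The bay is visible with its wells empty, at px (180,110), (275,110) and (375,110), and the pack is held. I'll measure the held pack with the same camera.

Run:
```python
from h import *
p,P=cloud("wrist")
[print(b) for b in blobs(P,.21,.25,500,(.4,.6,-.085,-.04))]
c=P[335:420,300:340].reshape(-1,3);print(np.nanmedian(c,0))
st()
```

```text
(np.int32(24599), array([ 0.5038, -0.0633,  0.2269]), array([498.6, -62.9]), array([71.4, 45. ]), 2.0)
[ 0.48564116 -0.06445648  0.22661492]
t 4.5 p [ 0.4994 -0.0629  0.2385] yaw 0.048 q [ 0.124  0.219 -0.141  1.967  0.038  0.96  -1.559] F [-0.1  0.5 -2.2] g 0.476 41.5
```

servo_tool([
  [[0, 0.49, -0.239, -0.3, 0.02], [0, 0.49, -0.239, -0.6, 0], [0, 0.49, -0.239, -0.8, 0], [0, 0.49, -0.239, -0.8, 0], [0, 0, 0, -0.6, 0], [0, 0, 0, 0, 0], [0, 0, 0, -0.25, 0], [0, 0, 0, -0.25, 0], [0, 0, 0, -0.25, 0], [0, 0, 0, -0.2, 0], [0, 0, 0, -0.15, 0], [0, 0, 0, -0.1, 0], [0, 0, 0, 0, 0]],
])

```text
t: 5.8
eef_pos: [0.5778, -0.0998, 0.0669]
tool_rot: [-0.0, 1.0, 0.026, -0.0]
contact_force: [-0.5, 0.1, -1.4]
gripper_width: 0.475
grasp_force: 41.5
```

Run:
```python
from h import *
st()
p,P=cloud("wrist");cv2.imwrite("pics/w3.png",p[:,:,::-1])
```

```text
t 5.8 p [ 0.5778 -0.0998  0.0669] yaw 0.052 q [ 0.143  0.571 -0.102  1.902  0.088  0.674 -1.531] F [-0.5  0.1 -1.4] g 0.475 41.5
```

View pics/w3.png

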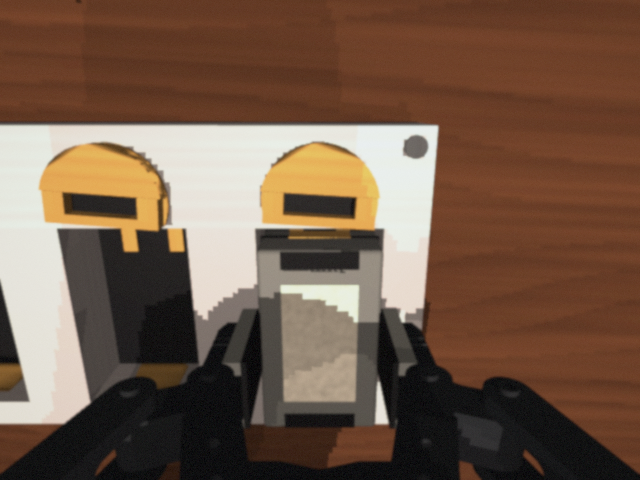

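The pack sits in well 0 without force, aligned at px (320,330). I'll lower it to the leaves, release it and press it down with shut fingers.

servo_tool([
  [[0, 0, 0, -0.1, 0], [0, 0, 0, -0.08, 0], [0, 0, 0, 0, 0], [0.7, 0, 0, 0, 0], [0.7, 0, 0, 0, 0], [0.7, 0, 0, 0, 0], [0.7, 0, 0, 0.5, 0], [0.7, 0, 0, 0.5, 0], [0, 0, 0, 0, 0], [0, 0, 0, 0, 0], [0, 0, 0, 0, 0], [0, 0, 0, 0, 0], [0, 0, 0, -0.5, 0], [0, 0, 0, -0.15, 0], [0, 0, 0, -0.15, 0], [0, 0, 0, -0.1, 0], [0, 0, 0, -0.1, 0], [0, 0, 0, -0.05, 0], [0, 0, 0, 0, 0]],
])

```text
t: 7.75
eef_pos: [0.5783, -0.0999, 0.0583]
tool_rot: [0.0, 1.0, 0.026, 0.0]
contact_force: [-0.4, 0.2, -0.4]
gripper_width: -0.006
grasp_force: 0.0
```

servo_tool([
  [[0, 0, 0, -0.1, 0], [0, 0, 0, -0.1, 0], [0, 0, 0, 0, 0]],
])

```text
t: 8.05
eef_pos: [0.5786, -0.1, 0.0577]
tool_rot: [0.0, 1.0, 0.026, 0.0]
contact_force: [-25.4, 3.6, 73.2]
gripper_width: 0.002
grasp_force: 36.6
```

servo_tool([
  [[0, 0, 0, 0.5, 0], [0, 0, 0, 1, 0], [1, -0.4, -0.5, 0.5, -0.5], [1, -0.4, -0.5, 0.5, -0.5], [1, -0.4, -0.5, 0.5, -0.5], [1, -0.4, -0.5, 0.5, -0.5], [1, -0.4, -0.5, 0, -0.5], [1, -0.4, -0.5, 0, -0.5], [1, -0.4, -0.5, 0, -0.5], [1, -0.53, -0.45, 0, -0.5], [1, 0, 0, 0, -0.6], [1, 0, 0, 0, 0], [1, 0, 0, 0, 0]],
])

```text
t: 9.35
eef_pos: [0.4445, -0.2578, 0.1897]
tool_rot: [-0.0, 0.969, -0.247, -0.0]
contact_force: [0.3, -0.0, 0.5]
gripper_width: 1.001
grasp_force: 0.0
```

Run:
```python
from h import *
st()
p,P=cloud("wrist");cv2.imwrite("pics/w4.png",p[:,:,::-1])
[print(b) for b in blobs(P,.018,.034,300,(.3,.7,-.5,-.15))]
p,P=cloud("top");cv2.imwrite("pics/t4.png",p[:,:,::-1])
[print(b) for b in blobs(P,.018,.034,300,(.3,.7,-.5,-.15))]
print("bay",[(b[1],b[3]) for b in blobs(P,.033,.040,300,(.5,.7,-.2,.2))])
```

```text
t 9.35 p [ 0.4445 -0.2578  0.1897] yaw -0.499 q [ 0.359  0.289  0.053  2.003 -0.021  0.85  -1.645] F [ 0.3 -0.   0.5] g 1.001 0.0
(np.int32(6024), array([ 0.5137, -0.3779,  0.0281]), array([ 519. , -380.8]), array([57.4, 42.4]), 0.7)
(np.int32(6223), array([ 0.4465, -0.2588,  0.0284]), array([ 444.8, -257.8]), array([42. , 69.7]), 61.6)
(np.int32(776), array([ 0.4435, -0.2575,  0.0272]), array([ 444.6, -258.6]), array([43.1, 70.6]), 61.0)
bay [(array([ 0.5832, -0.0411,  0.0358]), array([123.3, 224.2]))]
```

servo_tool([
  [[1, 0, 0, -0.8, 0], [1, 0, 0, -0.9, 0], [1, 0, 0, -0.9, 0], [1, 0, 0, -0.7, 0], [1, 0, 0, -0.47, 0], [1, 0, 0, 0, 0], [0, 0, 0, 0, 0], [0, 0, 0, 0, 0], [0, 0, 0, 0, 0], [0, 0, 0, 0, 0], [0, 0, 0, 1, 0], [0, 0, 0, 1, 0], [0, 0, 0, 1, 0], [0, 0.54, 0.957, 0, 0.76], [0, 0.54, 0.957, 0, 0.76], [0, 0.54, 0.957, 0, 0.76], [0, 0.54, 0.957, 0, 0.76], [0, 0.54, 0.957, 0, 0.76], [0, 0.54, 0.957, 0, 0.76], [0, 0, 0, 0, 0]],
], newtons=40)

```text
t: 11.45
eef_pos: [0.5773, -0.0202, 0.1603]
tool_rot: [-0.002, 1.0, 0.03, 0.002]
contact_force: [-0.7, -0.7, -2.1]
gripper_width: 0.476
grasp_force: 42.5
```

Run:
```python
from h import *
st()
p,P=cloud("wrist");st()
cv2.imwrite("pics/w5.png",p[:,:,::-1])
[print(b) for b in blobs(P,.14,.165,500,(.5,.65,-.05,-.005))]
print("wells");[print(b) for b in blobs(P,.004,.032,300,(.53,.62,-.135,.075))]
print("heads");[print(b) for b in blobs(P,.0435,.055,100,(.6,.66,-.2,.1))]
```

```text
t 11.45 p [ 0.5773 -0.0202  0.1603] yaw 0.059 q [ 0.042  0.427 -0.144  1.873  0.074  0.842 -1.65 ] F [-0.7 -0.7 -2.1] g 0.476 42.5
t 11.5 p [ 0.5756 -0.024   0.1599] yaw 0.054 q [ 0.044  0.426 -0.14   1.876  0.075  0.843 -1.65 ] F [-0.5 -0.2 -1.6] g 0.475 42.5
(np.int32(20263), array([ 0.5794, -0.0244,  0.1483]), array([575.8, -27.5]), array([72.3, 45. ]), 0.0)
wells
(np.int32(8810), array([0.5641, 0.0483, 0.0121]), array([568.3,  44. ]), array([74.6, 46.6]), 3.3)
(np.int32(3336), array([ 0.5922, -0.0283,  0.0096]), array([593.5, -27.7]), array([31.4, 47.3]), 3.2)
(np.int32(865), array([ 0.581 , -0.0985,  0.0288]), array([ 575.9, -102. ]), array([74.8, 46. ]), 2.5)
heads
(np.int32(3062), array([0.6234, 0.0454, 0.0481]), array([624.3,  45.7]), array([27.2, 39.1]), 0.5)
(np.int32(2913), array([ 0.6272, -0.0263,  0.0481]), array([628.1, -26.4]), array([39.3, 27.2]), 88.6)
(np.int32(3038), array([ 0.631 , -0.0975,  0.048 ]), array([631.9, -97.9]), array([39., 27.]), 89.6)
```

View pics/w5.png

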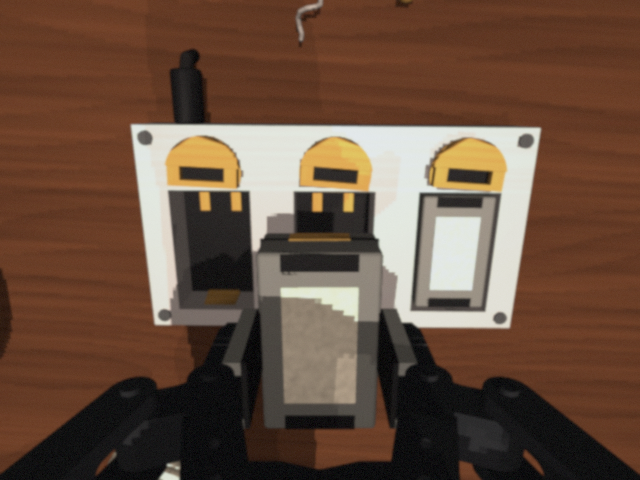

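Pack A is flush in well 0 at px (456,252). Next I'll insert pack C in well 1.

servo_tool([
  [[0, 0, 0, 0, 0], [0, 0, 0, 0, 0], [0, 0, 0, -0.8, 0], [0, 0, 0, -0.6, 0], [0, 0, 0, -0.3, 0], [0, 0, 0, -0.25, 0], [0, 0, 0, 0, 0], [0, 0, 0, -0.2, 0], [0, 0, 0, -0.2, 0], [0, 0, 0, -0.15, 0], [0, 0, 0, 0, 0]],
])

```text
t: 12.6
eef_pos: [0.5748, -0.0281, 0.0588]
tool_rot: [-0.0, 1.0, 0.024, 0.0]
contact_force: [1.6, -0.4, -1.5]
gripper_width: 0.474
grasp_force: 42.5
```

servo_tool([
  [[0.7, 0, 0, 0, 0], [0.7, 0, 0, 0, 0], [0.7, 0, 0, 0, 0], [0.7, 0, 0, 0.5, 0], [0.7, 0, 0, 0.5, 0], [0, 0, 0, 0, 0], [0, 0, 0, 0, 0], [0, 0, 0, 0, 0], [0, 0, 0, 0, 0], [0, 0, 0, -0.5, 0], [0, 0, 0, -0.15, 0], [0, 0, 0, -0.15, 0], [0, 0, 0, -0.1, 0], [0, 0, 0, -0.1, 0], [0, 0, 0, -0.1, 0], [0, 0, 0, -0.04, 0], [0, 0, 0, 0, 0]],
])

```text
t: 14.3
eef_pos: [0.5762, -0.028, 0.0579]
tool_rot: [0.0, 1.0, 0.024, 0.002]
contact_force: [-10.1, 0.4, 36.3]
gripper_width: -0.001
grasp_force: 18.4
```

servo_tool([
  [[0, 0, 0, 0.5, 0], [0, 0, 0, 1, 0], [1, -0.135, -0.98, 0.24, -0.04], [1, -0.135, -0.98, 0.24, -0.04], [1, -0.135, -0.98, 0.24, -0.04], [1, -0.135, -0.98, 0.24, -0.04], [1, -0.135, -0.98, 0.24, -0.04], [1, -0.135, -0.98, 0.24, -0.04], [1, -0.135, -0.98, 0.24, -0.04], [1, -0.135, -0.98, 0.24, -0.04], [1, -0.135, -0.98, 0.24, -0.04], [1, 0, 0, 0, 0], [1, 0, 0, 0, 0], [1, 0, 0, 0, 0]],
])

```text
t: 15.7
eef_pos: [0.5262, -0.3794, 0.1996]
tool_rot: [-0.001, 1.0, 0.003, -0.0]
contact_force: [0.5, 0.4, 0.3]
gripper_width: 0.999
grasp_force: 0.0
```

Run:
```python
from h import *
st()
p,P=cloud("wrist");cv2.imwrite("pics/w6.png",p[:,:,::-1])
[print(b) for b in blobs(P,.018,.034,300,(.3,.7,-.5,-.15))]
p,P=cloud("top")
[print(b) for b in blobs(P,.018,.034,300,(.3,.7,-.5,-.15))]
st()
```

```text
t 15.7 p [ 0.5262 -0.3794  0.1996] yaw 0.006 q [ 0.567  0.486 -0.053  1.67   0.028  0.987 -1.06 ] F [0.5 0.4 0.3] g 0.999 0.0
(np.int32(5882), array([ 0.5276, -0.3809,  0.0283]), array([ 525.7, -381. ]), array([70.1, 42.1]), 0.8)
(np.int32(735), array([ 0.5233, -0.38  ,  0.027 ]), array([ 525.4, -381.8]), array([69.9, 45.7]), 0.9)
t 15.8 p [ 0.5264 -0.3791  0.1997] yaw 0.007 q [ 0.567  0.486 -0.053  1.67   0.028  0.987 -1.06 ] F [-0.1 -0.6  0. ] g 1.0 0.0
```

servo_tool([
  [[1, 0, 0, -0.9, 0], [1, 0, 0, -0.9, 0], [1, 0, 0, -0.9, 0], [1, 0, 0, -0.75, 0], [1, 0, 0, -0.55, 0], [1, 0, 0, 0, 0], [0, 0, 0, 0, 0], [0, 0, 0, 0, 0], [0, 0, 0, 0, 0], [0, 0, 0, 0, 0], [0, 0, 0, 1, 0], [0, 0, 0, 1, 0], [0, 0, 0, 1, 0], [0, 0.102, 0.9655, 0, 0.03], [0, 0.102, 0.9655, 0, 0.03], [0, 0.102, 0.9655, 0, 0.03], [0, 0.102, 0.9655, 0, 0.03], [0, 0.102, 0.9655, 0, 0.03], [0, 0.102, 0.9655, 0, 0.03]],
])

```text
t: 17.7
eef_pos: [0.5502, -0.1478, 0.1606]
tool_rot: [0.0, 1.0, 0.013, 0.0]
contact_force: [0.5, -0.3, -1.9]
gripper_width: 0.475
grasp_force: 42.0
```

servo_tool([
  [[0, 0.102, 0.9655, 0, 0.03], [0, 0.102, 0.9655, 0, 0.03], [0, 0.102, 0.9655, 0, 0.03], [0, 0.102, 0.9655, 0, 0.03], [0, 0.102, 0.9655, 0, 0.03], [0, 0, 0, 0, 0], [0, 0, 0, 0, 0], [0, 0, 0, 0, 0], [0, 0, 0, 0, 0]],
])

```text
t: 18.6
eef_pos: [0.5707, 0.042, 0.1601]
tool_rot: [0.0, 1.0, 0.021, -0.0]
contact_force: [0.3, 0.1, -1.8]
gripper_width: 0.473
grasp_force: 42.0
```

Run:
```python
from h import *
st()
p,P=cloud("wrist");st()
[print(b) for b in blobs(P,.14,.165,500,(.5,.65,.02,.07))]
print("wells");[print(b) for b in blobs(P,.004,.032,300,(.53,.62,-.135,.075))]
```

```text
t 18.6 p [0.5707 0.042  0.1601] yaw 0.041 q [-0.056  0.422 -0.161  1.883  0.089  0.844 -1.792] F [ 0.3  0.1 -1.8] g 0.473 42.0
t 18.65 p [0.5707 0.0421 0.1601] yaw 0.041 q [-0.056  0.422 -0.161  1.883  0.089  0.844 -1.792] F [ 0.2 -0.3 -2.1] g 0.476 42.0
(np.int32(22816), array([0.5731, 0.0418, 0.1472]), array([569. ,  44.5]), array([70.8, 50.2]), 2.5)
wells
(np.int32(930), array([ 0.5762, -0.0256,  0.0282]), array([572.4, -29.8]), array([74.4, 46.6]), 2.9)
(np.int32(3783), array([0.587 , 0.0442, 0.0096]), array([587.9,  44.2]), array([34.6, 47.3]), 2.9)
```

servo_tool([
  [[0, 0, 0.04, 0, 0.08], [0, 0, 0, -0.8, 0], [0, 0, 0, -0.6, 0], [0, 0, 0, -0.3, 0], [0, 0, 0, -0.25, 0], [0, 0, 0, 0, 0], [0, 0, 0, -0.2, 0], [0, 0, 0, -0.2, 0], [0, 0, 0, -0.15, 0], [0, 0, 0, 0, 0]],
])

```text
t: 19.65
eef_pos: [0.5708, 0.0455, 0.0595]
tool_rot: [0.0, 1.0, 0.027, -0.0]
contact_force: [0.3, -0.7, -2.7]
gripper_width: 0.475
grasp_force: 41.9
```

servo_tool([
  [[0.7, 0, 0, 0, 0], [0.7, 0, 0, 0, 0], [0.7, 0, 0, 0, 0], [0.7, 0, 0, 0.5, 0], [0.7, 0, 0, 0.5, 0], [0, 0, 0, 0, 0], [0, 0, 0, 0, 0], [0, 0, 0, 0, 0], [0, 0, 0, 0, 0], [0, 0, 0, -0.5, 0], [0, 0, 0, -0.15, 0], [0, 0, 0, -0.15, 0], [0, 0, 0, -0.1, 0], [0, 0, 0, -0.1, 0], [0, 0, 0, -0.1, 0], [0, 0, 0, -0.05, 0], [0, 0, 0, 0, 0]],
])

```text
t: 21.35
eef_pos: [0.5718, 0.0455, 0.0579]
tool_rot: [0.0, 1.0, 0.027, 0.001]
contact_force: [-9.7, -1.2, 36.3]
gripper_width: 0.002
grasp_force: 18.0
```

servo_tool([
  [[0, 0, 0, 0.5, 0], [0, 0, 0, 1, 0], [1, -0.47, 0.453, 0.58, 0.77], [1, -0.47, 0.453, 0.58, 0.77], [1, -0.47, 0.453, 0.58, 0.77], [1, -0.47, 0.453, 0.58, 0.77], [1, -0.47, 0.453, 0.58, 0.77], [1, -0.47, 0.453, 0.58, 0.77], [1, -0.47, 0.453, 0.58, 0.77], [1, -0.47, 0.453, 0.58, 0.77], [1, 0, 0, 0, 0], [1, 0, 0, 0, 0], [1, 0, 0, 0, 0]],
])

```text
t: 22.65
eef_pos: [0.4206, 0.1893, 0.2989]
tool_rot: [0.0, 0.923, 0.385, -0.001]
contact_force: [-0.5, 0.6, 0.2]
gripper_width: 1.002
grasp_force: 0.0
```

Run:
```python
from h import *
st()
p,P=cloud("wrist");cv2.imwrite("pics/w7.png",p[:,:,::-1]);st()
print("handle");[print(b) for b in blobs(P,.165,.182,50,(.4,.55,.15,.33))]
print("posts");[print(b) for b in blobs(P,.083,.089,150,(.38,.65,.15,.4))]
p,P=cloud("top")
print("handle");[print(b) for b in blobs(P,.160,.182,30,(.4,.55,.15,.33))]
print("wells");[print(b[:2]) for b in blobs(P,.015,.0335,30,(.53,.62,-.135,.075))]
st()
```

```text
t 22.65 p [0.4206 0.1893 0.2989] yaw 0.79 q [-0.16   0.103 -0.423  1.964  0.048  1.086 -1.385] F [-0.5  0.6  0.2] g 1.002 0.0
t 22.7 p [0.4206 0.1892 0.2987] yaw 0.79 q [-0.16   0.103 -0.423  1.964  0.048  1.086 -1.384] F [ 0.1  0.7 -0.6] g 1.002 0.0
handle
(np.int32(2506), array([0.4697, 0.2405, 0.173 ]), array([469.3, 240.2]), array([27.4, 28. ]), 45.3)
posts
(np.int32(728), array([0.5155, 0.2873, 0.0848]), array([515.5, 287.8]), array([21.4, 20.9]), 72.5)
(np.int32(1738), array([0.5336, 0.2241, 0.0862]), array([533.3, 223.8]), array([40.3, 27.1]), 15.7)
(np.int32(1741), array([0.452 , 0.3043, 0.0863]), array([451.7, 303.9]), array([40.5, 27.3]), 75.5)
handle
wells
(np.int32(34), array([ 0.6128, -0.0895,  0.0277]))
(np.int32(115), array([ 0.566 , -0.1084,  0.0281]))
(np.int32(37), array([ 0.5385, -0.0344,  0.0289]))
(np.int32(36), array([0.5355, 0.0424, 0.0273]))
t 22.75 p [0.4206 0.1893 0.2987] yaw 0.79 q [-0.16   0.103 -0.423  1.964  0.048  1.086 -1.384] F [ 1.   0.5 -0.9] g 1.001 0.0
```

View pics/w7.png

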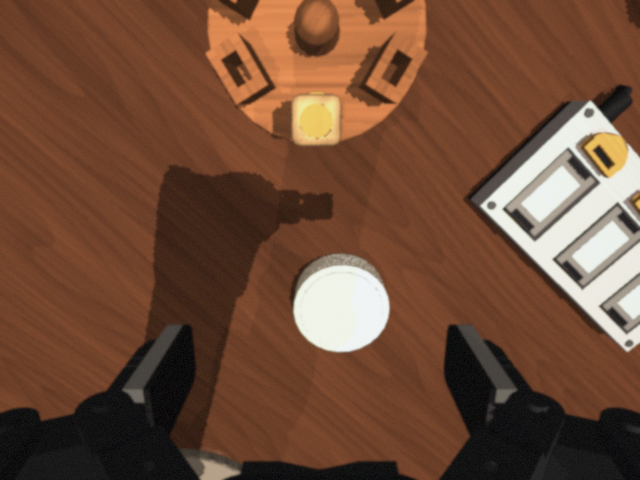

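The handle is at px (316,119), yaw 0.79. All packs look flush. I'll grasp the driver.

servo_tool([
  [[1, 0.406, 0.42, 0, 0], [1, 0.406, 0.42, 0, 0], [1, 0.406, 0.42, 0, 0], [1, 0, 0, -0.6, 0], [1, 0, 0, -0.9, 0], [1, 0, 0, -0.9, 0], [1, 0, 0, -0.9, 0], [1, 0, 0, -0.5, 0], [1, 0, 0, -0.27, 0], [1, 0, 0, 0, 0], [1, 0, 0, 0, 0], [0, 0, 0, 0, 0], [0, 0, 0, 0, 0], [0, 0, 0, 0, 0], [0, 0, 0, 0, 0], [0, 0, 0, 0, 0], [0, 0, 0, 0, 0], [0, 0, 0, 0, 0]],
], newtons=90)

```text
t: 24.55
eef_pos: [0.4694, 0.241, 0.1376]
tool_rot: [0.0, 0.922, 0.386, 0.0]
contact_force: [-0.9, -1.2, 6.2]
gripper_width: 0.318
grasp_force: 79.7
```

Run:
```python
from h import *
st()
```

```text
t 24.55 p [0.4694 0.241  0.1376] yaw 0.793 q [-0.269  0.413 -0.398  1.989  0.224  0.78  -1.575] F [-0.9 -1.2  6.2] g 0.318 79.7
```

servo_tool([
  [[0, 0, 0, 0.5, 0], [0, 0, 0, 0.85, 0], [0, 0, 0, 0.9, 0], [0, 0.2185, -0.2875, 0, 0.98], [0, 0.2185, -0.2875, 0, 0.98], [0, 0.2185, -0.2875, 0, 0.98], [0, 0.2185, -0.2875, 0, 0.98], [0, 0.2185, -0.2875, 0, 0.98], [0, 0.2185, -0.2875, 0, 0.98], [0, 0.2185, -0.2875, 0, 0.98], [0, 0.2185, -0.2875, 0, 0.98], [0, 0.2185, -0.2875, 0, 0.98], [0, 0.2185, -0.2875, 0, 0.98], [0, 0.2185, -0.2875, 0, 0.98], [0, 0.2185, -0.2875, 0, 0.98], [0, 0.2185, -0.2875, 0, 0.98], [0, 0.2185, -0.2875, 0, 0.98], [0, 0.2185, -0.2875, 0, 0.98], [0, 0.2185, -0.2875, 0, 0.98], [0, 0.2185, -0.2875, 0, 0.98]],
])

```text
t: 26.55
eef_pos: [0.6176, 0.0446, 0.2263]
tool_rot: [-0.001, 0.172, 0.985, -0.0]
contact_force: [0.7, 0.3, -2.2]
gripper_width: 0.317
grasp_force: 79.0
```

servo_tool([
  [[0, 0, 0, 0, 0.98], [0, 0, 0, 0, 0.98], [0, 0, 0, 0, 0.98], [0, 0, 0, -0.3, 0], [0, 0, 0, -0.3, 0], [0, 0, 0, -0.3, 0], [0, 0, 0, 0, 0], [0, 0, 0, 0, 0], [0, 0, 0, 0, 0]],
])

```text
t: 27.45
eef_pos: [0.618, 0.0456, 0.1913]
tool_rot: [0.0, -0.001, 1.0, 0.0]
contact_force: [-0.9, 1.2, -1.7]
gripper_width: 0.318
grasp_force: 79.1
```

Run:
```python
from h import *
st()
p,P=cloud("wrist");cv2.imwrite("pics/w8.png",p[:,:,::-1])
p,P=cloud("scene");cv2.imwrite("pics/s8.png",cv2.resize(p[170:320,220:420,::-1],(800,600),interpolation=cv2.INTER_CUBIC))
st()
```

```text
t 27.45 p [0.618  0.0456 0.1913] yaw -3.139 q [ 0.381  0.565 -0.769  1.714  0.445  1.045  1.035] F [-0.9  1.2 -1.7] g 0.318 79.1
t 27.55 p [0.6181 0.0455 0.1915] yaw -3.139 q [ 0.381  0.565 -0.769  1.714  0.445  1.045  1.035] F [ 0.1  0.9 -2.4] g 0.317 79.1
```

View pics/w8.png

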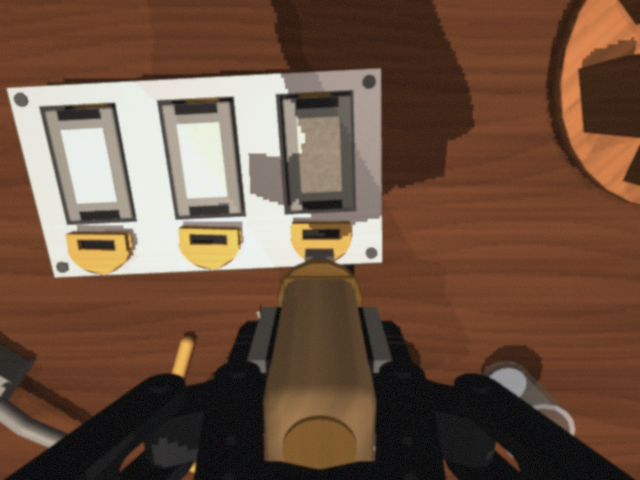

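View pics/s8.png

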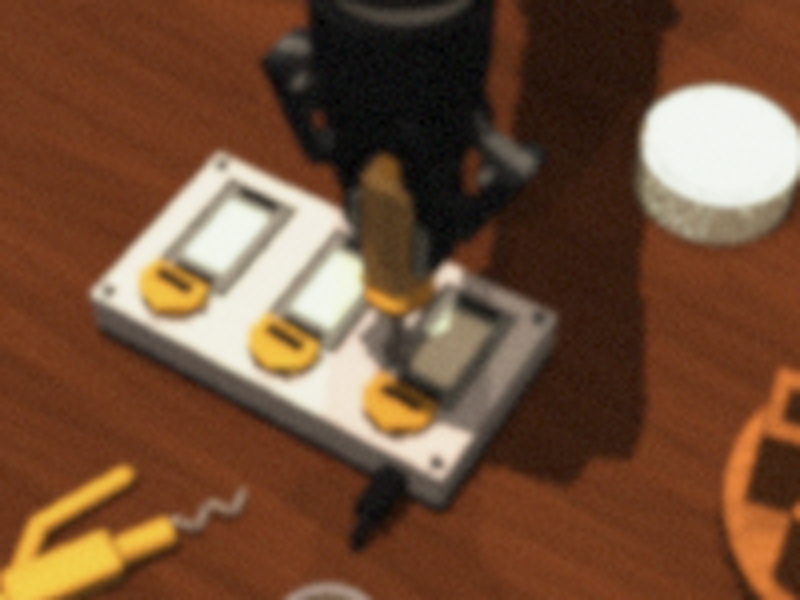

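Driver is upright above head 2: the bit shows at px (319,255) and the slot at (322,235) in the wrist view. Inserting it now.

servo_tool([
  [[0, 0, 0, -0.3, 0], [0, 0, 0, -0.2, 0], [0, 0, 0, -0.1, 0], [0, 0, 0, -0.1, 0], [0, 0, 0, -0.1, 0], [0, 0, 0, -0.08, 0], [0, 0, 0, 0, 0]],
])

```text
t: 28.25
eef_pos: [0.6175, 0.0452, 0.1552]
tool_rot: [-0.0, -0.002, 1.0, -0.0]
contact_force: [-0.3, 0.3, -1.8]
gripper_width: 0.318
grasp_force: 79.1
```

Run:
```python
from h import *
st()
```

```text
t 28.25 p [0.6175 0.0452 0.1552] yaw -3.138 q [ 0.365  0.604 -0.747  1.743  0.48   0.987  1.008] F [-0.3  0.3 -1.8] g 0.318 79.1
```

servo_tool([
  [[0, 0, 0, 0, -0.5], [0, 0, 0, -0.003, -0.95], [0, 0, 0, -0.004, -0.95], [0, 0, 0, -0.004, -0.95], [0, 0, 0, -0.004, -0.95], [0, 0, 0, -0.004, -0.95], [0, 0, 0, -0.004, -0.95], [0, 0, 0, -0.004, -0.95], [0, 0, 0, -0.004, -0.95], [0, 0, 0, -0.004, -0.95], [0, 0, 0, -0.004, -0.95], [0, 0, 0, -0.004, -0.95], [0, 0, 0, -0.004, -0.95], [0, 0, 0, -0.004, -0.95], [0, 0, 0, -0.004, -0.95], [0, 0, 0, -0.004, -0.95], [0, 0, 0, -0.004, -0.95], [0, 0, 0, 0, 0]],
])

```text
t: 30.05
eef_pos: [0.6172, 0.0465, 0.1539]
tool_rot: [-0.0, 0.808, 0.59, -0.0]
contact_force: [-3.3, 2.1, 5.3]
gripper_width: 0.318
grasp_force: 79.8
```

Run:
```python
from h import *
st();print(np.round(bot.get_obs()["torque"],2))
```

```text
t 30.05 p [0.6172 0.0465 0.1539] yaw 1.261 q [ 0.059  0.512 -0.315  1.765  0.195  0.895 -0.65 ] F [-3.3  2.1  5.3] g 0.318 79.8
[0.49 1.16 0.11]
```

servo_tool([
  [[0, 0, 0, -0.004, -0.95], [0, 0, 0, -0.004, -0.95], [0, 0, 0, -0.004, -0.95], [0, 0, 0, -0.004, -0.95], [0, 0, 0, -0.004, -0.95], [0, 0, 0, -0.004, -0.95], [0, 0, 0, -0.004, -0.95], [0, 0, 0, -0.004, -0.95], [0, 0, 0, -0.004, -0.95], [0, 0, 0, -0.004, -0.95], [0, 0, 0, -0.004, -0.95], [0, 0, 0, 0, -0.8], [0, 0, 0, 0, -0.5], [0, 0, 0, 0, 0]],
])

```text
t: 31.45
eef_pos: [0.6181, 0.0468, 0.1536]
tool_rot: [-0.001, 0.997, -0.073, 0.001]
contact_force: [-5.0, 1.6, 13.3]
gripper_width: 0.319
grasp_force: 81.2
```

Run:
```python
from h import *
st();print(np.round(bot.get_obs()["torque"],2))
```

```text
t 31.45 p [0.6181 0.0468 0.1536] yaw -0.146 q [-0.188  0.492  0.016  1.783 -0.012  0.865 -1.883] F [-5.   1.6 13.3] g 0.319 81.2
[0.54 1.66 0.14]
```

servo_tool([
  [[0, 0, 0, 0.2, 0], [0, 0, 0, 0.3, 0], [0, 0, 0, 0.5, 0], [0, 0.03, -0.6, 0, 0.9], [0, 0.03, -0.6, 0, 0.9], [0, 0.03, -0.6, 0, 0.9], [0, 0, 0, 0, 0.9], [0, 0, 0, 0, 0.9], [0, 0, 0, 0, 0.9], [0, 0, 0, 0, 0.9]],
])

```text
t: 32.45
eef_pos: [0.6217, -0.0274, 0.1922]
tool_rot: [0.0, 0.954, 0.301, 0.0]
contact_force: [-0.8, -0.2, -1.6]
gripper_width: 0.317
grasp_force: 81.8
```

Run:
```python
from h import *
st()
p,P=cloud("scene");cv2.imwrite("pics/s9.png",cv2.resize(p[170:320,220:420,::-1],(800,600),interpolation=cv2.INTER_CUBIC))
np.save("P9.npy",P)
[print(b) for b in blobs(P,.038,.052,20,(.55,.68,-.15,.08))]
```

```text
t 32.45 p [ 0.6217 -0.0274  0.1922] yaw 0.612 q [ 0.043  0.456 -0.132  1.739  0.072  0.95  -1.077] F [-0.8 -0.2 -1.6] g 0.317 81.8
(np.int32(20), array([ 0.567 , -0.1099,  0.0389]), array([ 566.2, -111.9]), array([24.6, 13.7]), 38.4)
(np.int32(231), array([ 0.6272, -0.0998,  0.0459]), array([ 622.4, -106.9]), array([45.1, 55.1]), 6.7)
(np.int32(21), array([ 0.6417, -0.1314,  0.0393]), array([ 640.5, -134.6]), array([25.6, 13.1]), 39.2)
(np.int32(241), array([ 0.6238, -0.0258,  0.046 ]), array([619.4, -28.5]), array([44., 57.]), 21.2)
(np.int32(20), array([0.5594, 0.0478, 0.0387]), array([559.9,  48.9]), array([13.6, 18.2]), 85.2)
(np.int32(270), array([0.6107, 0.0415, 0.0431]), array([599.4,  31.8]), array([60. , 58.2]), 17.8)
```

View pics/s9.png

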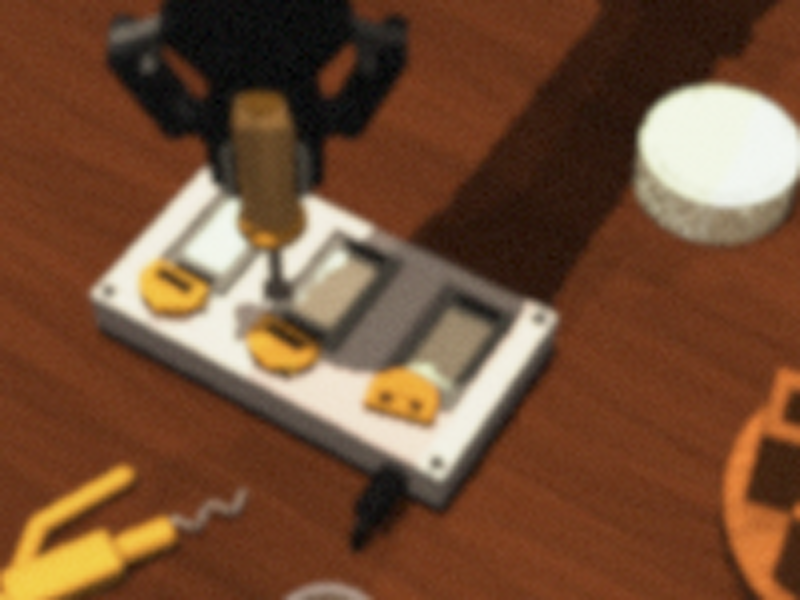

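servo_tool([
  [[0, 0, 0, 0, 1], [0, 0, 0, 0, 1], [0, 0, 0, 0, 1], [0, 0, 0, 0, 1], [0, 0, 0, 0, 1], [0, 0, 0, 0, 1], [0, 0, 0, 0, 1], [0, 0, 0, 0, 1], [0, 0, 0, 0, 1], [0, 0, 0, 0, 1], [0, 0, 0, 0, 1], [0, 0, 0, 0, 1], [0, 0, 0, 0, 1], [0, 0, 0, 0, 1], [0, 0, 0, 0, 1], [0, 0, 0, 0, 1], [0, 0, 0, 0, 1], [0, 0, 0, 0, 1], [0, 0, 0, 0, 1], [0, 0, 0, 0, 1]],
])

```text
t: 34.5
eef_pos: [0.6216, -0.0276, 0.1919]
tool_rot: [0.0, 0.066, 0.998, -0.0]
contact_force: [0.1, -0.2, -2.0]
gripper_width: 0.324
grasp_force: 81.8
```

servo_tool([
  [[0, 0, 0, 0, 0.6], [0, 0, 0, 0, 0], [0, 0, 0, 0, 0], [0, 0, 0, 0, 0]],
])

```text
t: 34.9
eef_pos: [0.6214, -0.027, 0.1916]
tool_rot: [0.0, 0.033, 0.999, -0.0]
contact_force: [-0.6, -0.1, -1.1]
gripper_width: 0.321
grasp_force: 81.8
```

Run:
```python
from h import *
st()
p,P=cloud("wrist");cv2.imwrite("pics/w10.png",p[:,:,::-1])
for lo,hi in((.0405,.055),(.0435,.055)):
    [print(b) for b in blobs(P,lo,hi,100,(.56,.68,-.15,.08))]
st()
```

```text
t 34.9 p [ 0.6214 -0.027   0.1916] yaw 3.077 q [ 0.436  0.541 -0.677  1.712  0.387  1.026  1.13 ] F [-0.6 -0.1 -1.1] g 0.321 81.8
(np.int32(2098), array([0.6121, 0.0443, 0.0447]), array([611.6,  44.2]), array([27.7, 38.8]), 17.2)
(np.int32(1836), array([ 0.6231, -0.0254,  0.0472]), array([626.8, -26. ]), array([39.1, 25.7]), 88.5)
(np.int32(2250), array([ 0.6291, -0.0973,  0.0474]), array([631.3, -97.3]), array([39.3, 27.3]), 89.5)
(np.int32(1768), array([0.6115, 0.0444, 0.0451]), array([611.5,  44.3]), array([27.3, 38.5]), 15.0)
(np.int32(1602), array([ 0.6235, -0.0252,  0.0479]), array([626.8, -26. ]), array([39. , 25.7]), 88.5)
(np.int32(2019), array([ 0.6297, -0.0975,  0.0479]), array([631.3, -97.3]), array([39.3, 27.3]), 89.5)
t 34.95 p [ 0.6214 -0.0268  0.1916] yaw 3.077 q [ 0.436  0.541 -0.677  1.712  0.388  1.026  1.13 ] F [ 0.3  1.  -0.7] g 0.315 81.8
```

View pics/w10.png

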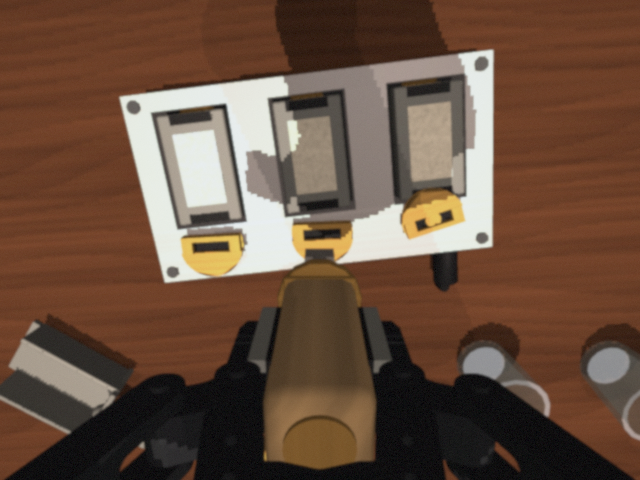

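Head 2 shows at px (432,213), about 13° short of its stop (θ≈2.9), so I'll top it up at the end. Screw 1 comes next, with more overturn.

servo_tool([
  [[0, 0, 0, -0.3, 0], [0, 0, 0, -0.2, 0], [0, 0, 0, -0.1, 0], [0, 0, 0, -0.1, 0], [0, 0, 0, -0.1, 0], [0, 0, 0, -0.05, 0], [0, 0, 0, 0, 0]],
])

```text
t: 35.65
eef_pos: [0.6212, -0.0267, 0.1572]
tool_rot: [-0.0, 0.031, 1.0, 0.0]
contact_force: [-0.3, -0.5, -1.5]
gripper_width: 0.316
grasp_force: 81.8
```

servo_tool([
  [[0, 0, 0, -0.03, -0.5], [0, 0, 0, -0.003, -0.95], [0, 0, 0, -0.003, -0.95], [0, 0, 0, -0.003, -0.95], [0, 0, 0, -0.003, -0.95], [0, 0, 0, -0.003, -0.95], [0, 0, 0, -0.003, -0.95], [0, 0, 0, -0.003, -0.95], [0, 0, 0, -0.003, -0.95], [0, 0, 0, -0.003, -0.95], [0, 0, 0, -0.003, -0.95], [0, 0, 0, -0.003, -0.95], [0, 0, 0, -0.003, -0.95], [0, 0, 0, -0.003, -0.95], [0, 0, 0, -0.003, -0.95], [0, 0, 0, -0.003, -0.95], [0, 0, 0, -0.003, -0.95], [0, 0, 0, -0.003, -0.95], [0, 0, 0, -0.003, -0.95]],
])

```text
t: 37.55
eef_pos: [0.6208, -0.0252, 0.154]
tool_rot: [-0.001, 0.886, 0.463, -0.0]
contact_force: [-0.9, 2.9, -1.4]
gripper_width: 0.318
grasp_force: 81.7
```

servo_tool([
  [[0, 0, 0, -0.003, -0.95], [0, 0, 0, -0.003, -0.95], [0, 0, 0, -0.003, -0.95], [0, 0, 0, -0.003, -0.95], [0, 0, 0, -0.003, -0.95], [0, 0, 0, -0.003, -0.95], [0, 0, 0, -0.003, -0.95], [0, 0, 0, -0.003, -0.9], [0, 0, 0, 0, -0.8], [0, 0, 0, 0, -0.8], [0, 0, 0, 0, -0.8], [0, 0, 0, 0, 0]],
])

```text
t: 38.75
eef_pos: [0.6215, -0.025, 0.1538]
tool_rot: [-0.001, 0.994, -0.113, 0.0]
contact_force: [-1.7, 3.0, 3.7]
gripper_width: 0.321
grasp_force: 82.1
```

Run:
```python
from h import *
st();print(np.round(bot.get_obs()["torque"],2))
```

```text
t 38.75 p [ 0.6215 -0.025   0.1538] yaw -0.227 q [-0.143  0.497  0.112  1.782 -0.072  0.865 -1.795] F [-1.7  3.   3.7] g 0.321 82.1
[0.83 0.52 0.07]
```

servo_tool([
  [[0, 0, 0, 0, -0.8], [0, 0, 0, 0, -0.8], [0, 0, 0, 0, -0.8], [0, 0, 0, 0, 0]],
])

```text
t: 39.15
eef_pos: [0.6216, -0.0253, 0.1538]
tool_rot: [-0.001, 0.967, -0.253, 0.0]
contact_force: [-1.4, 2.7, 5.2]
gripper_width: 0.316
grasp_force: 82.2
```

Run:
```python
from h import *
st();print(np.round(bot.get_obs()["torque"],2))
```

```text
t 39.15 p [ 0.6216 -0.0253  0.1538] yaw -0.512 q [-0.194  0.5    0.181  1.786 -0.116  0.865 -2.042] F [-1.4  2.7  5.2] g 0.316 82.2
[1.01 0.5  0.28]
```

servo_tool([
  [[0, 0, 0, 0, 0.9], [0, 0, 0, 0.2, 0], [0, 0, 0, 0.3, 0], [0, 0, 0, 0.45, 0], [0, 0.03, -0.604, 0, 0.98], [0, 0.03, -0.604, 0, 0.98], [0, 0.03, -0.604, 0, 0.98], [0, 0, 0, 0, 0.98], [0, 0, 0, 0, 0.98], [0, 0, 0, 0, 0.98], [0, 0, 0, 0, 0.98], [0, 0, 0, 0, 0.98], [0, 0, 0, 0, 0.98], [0, 0, 0, 0, 0.98], [0, 0, 0, 0, 0.98], [0, 0, 0, 0, 0.98], [0, 0, 0, 0, 0.98], [0, 0, 0, 0, 0.98], [0, 0, 0, 0, 0.98]],
])

```text
t: 41.05
eef_pos: [0.625, -0.1004, 0.1919]
tool_rot: [0.001, 0.778, 0.629, -0.0]
contact_force: [-0.5, -0.4, -1.2]
gripper_width: 0.318
grasp_force: 81.4
```

servo_tool([
  [[0, 0, 0, 0, 0.98], [0, 0, 0, 0, 0.98], [0, 0, 0, 0, 0.98], [0, 0, 0, 0, 0.98], [0, 0, 0, 0, 0.98], [0, 0, 0, 0, 0.98], [0, 0, 0, 0, 0.98], [0, 0, 0, 0, 0.98], [0, 0, 0, 0, 0.98], [0, 0, 0, 0, 0.98], [0, 0, 0, 0, 0.98], [0, 0, 0, 0, 0.98], [0, 0, 0, 0, 0.98], [0, 0, 0, 0, 0.98], [0, 0, 0, 0, 0.98], [0, 0, 0, 0, 0], [0, 0, 0, 0, 0], [0, 0, 0, 0, 0]],
])

```text
t: 42.85
eef_pos: [0.6249, -0.0997, 0.1913]
tool_rot: [0.0, 0.012, 1.0, -0.0]
contact_force: [1.1, -0.2, -2.2]
gripper_width: 0.316
grasp_force: 81.4
```

Run:
```python
from h import *
st()
p,P=cloud("wrist");cv2.imwrite("pics/w11.png",p[:,:,::-1])
[print(b) for b in blobs(P,.0405,.055,100,(.56,.68,-.15,.08))]
```

```text
t 42.85 p [ 0.6249 -0.0997  0.1913] yaw 3.118 q [ 0.501  0.542 -0.611  1.688  0.354  1.024  1.317] F [ 1.1 -0.2 -2.2] g 0.316 81.4
(np.int32(2224), array([0.6122, 0.0437, 0.0447]), array([611.4,  44. ]), array([27.6, 39.2]), 15.2)
(np.int32(2046), array([ 0.6155, -0.0266,  0.0445]), array([615. , -26.4]), array([27.5, 38.8]), 3.1)
(np.int32(1810), array([ 0.6267, -0.0971,  0.0472]), array([630.2, -97.7]), array([39.6, 25.4]), 88.4)
```

View pics/w11.png

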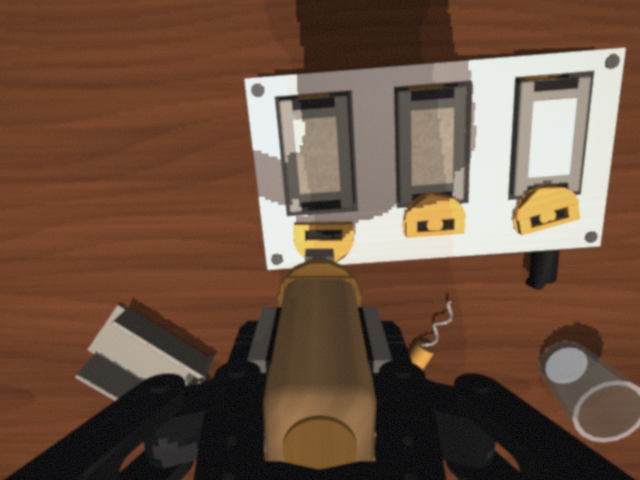

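Head 1 is home at px (434,217), aligned with the bay. Next is screw 0.

servo_tool([
  [[0, 0, 0.03, -0.3, 0], [0, 0, 0, -0.2, 0], [0, 0, 0, -0.1, 0], [0, 0, 0, -0.1, 0], [0, 0, 0, -0.1, 0], [0, 0, 0, -0.08, 0], [0, 0, 0, 0, 0]],
])

```text
t: 43.6
eef_pos: [0.6247, -0.098, 0.1554]
tool_rot: [-0.0, 0.01, 1.0, 0.0]
contact_force: [-0.2, 0.0, -1.5]
gripper_width: 0.314
grasp_force: 81.4
```

Run:
```python
from h import *
st()
```

```text
t 43.6 p [ 0.6247 -0.098   0.1554] yaw 3.121 q [ 0.486  0.581 -0.595  1.717  0.384  0.964  1.294] F [-0.2  0.  -1.5] g 0.314 81.4
```

servo_tool([
  [[0, 0, 0, 0, -0.5], [0, 0, 0, -0.003, -0.95], [0, 0, 0, -0.003, -0.95], [0, 0, 0, -0.003, -0.95], [0, 0, 0, -0.003, -0.95], [0, 0, 0, -0.003, -0.95], [0, 0, 0, -0.003, -0.95], [0, 0, 0, -0.003, -0.95], [0, 0, 0, -0.003, -0.95], [0, 0, 0, -0.003, -0.95], [0, 0, 0, -0.003, -0.95], [0, 0, 0, -0.003, -0.95], [0, 0, 0, -0.003, -0.95], [0, 0, 0, -0.003, -0.95], [0, 0, 0, -0.003, -0.95], [0, 0, 0, -0.003, -0.95], [0, 0, 0, -0.003, -0.95], [0, 0, 0, -0.003, -0.95], [0, 0, 0, -0.003, -0.95]],
])

```text
t: 45.5
eef_pos: [0.6248, -0.0972, 0.154]
tool_rot: [-0.0, 0.876, 0.482, 0.0]
contact_force: [-1.9, 0.8, 0.3]
gripper_width: 0.319
grasp_force: 81.5
```

servo_tool([
  [[0, 0, 0, -0.003, -0.95], [0, 0, 0, -0.003, -0.95], [0, 0, 0, -0.003, -0.95], [0, 0, 0, -0.003, -0.95], [0, 0, 0, -0.003, -0.95], [0, 0, 0, -0.003, -0.95], [0, 0, 0, -0.003, -0.95], [0, 0, 0, -0.003, -0.9], [0, 0, 0, 0, -0.8], [0, 0, 0, 0, -0.8], [0, 0, 0, 0, -0.8], [0, 0, 0, 0, -0.8], [0, 0, 0, 0, -0.8], [0, 0, 0, 0, 0]],
])

```text
t: 46.9
eef_pos: [0.6253, -0.0972, 0.1538]
tool_rot: [-0.0, 0.982, -0.187, 0.0]
contact_force: [-2.8, 3.2, 6.4]
gripper_width: 0.317
grasp_force: 80.5
```

Run:
```python
from h import *
st();print(np.round(bot.get_obs()["torque"],2))
```

```text
t 46.9 p [ 0.6253 -0.0972  0.1538] yaw -0.377 q [-0.113  0.519  0.23   1.762 -0.148  0.876 -1.765] F [-2.8  3.2  6.4] g 0.317 80.5
[0.41 0.83 0.15]
```

Torque is 0.15, so I'll turn a bit more and then check.

servo_tool([
  [[0, 0, 0, 0, -0.6], [0, 0, 0, 0, -0.6], [0, 0, 0, 0, -0.4], [0, 0, 0, 0, 0]],
])

```text
t: 47.3
eef_pos: [0.6276, -0.0982, 0.1549]
tool_rot: [-0.001, 0.96, -0.28, 0.003]
contact_force: [4.7, -1.7, 7.0]
gripper_width: 0.318
grasp_force: 80.1
```

Run:
```python
from h import *
st();print(np.round(bot.get_obs()["torque"],2))
```

```text
t 47.3 p [ 0.6276 -0.0982  0.1549] yaw -0.568 q [-0.146  0.523  0.277  1.762 -0.179  0.874 -1.928] F [ 4.7 -1.7  7. ] g 0.318 80.1
[ 0.33 -0.06  0.05]
```

servo_tool([
  [[0, 0, 0, 0, 0.8], [0, 0, 0, 0.2, 0], [0, 0, 0, 0.3, 0], [0, 0, 0, 0.5, 0], [0, -0.035, 0.72, 0, 0.9], [0, -0.035, 0.72, 0, 0.9], [0, -0.035, 0.72, 0, 0.9], [0, -0.035, 0.72, 0, 0.9], [0, -0.035, 0.72, 0, 0.9], [0, 0, 0, 0, 0.9], [0, 0, 0, 0, 0.6], [0, 0, 0, 0, 0], [0, 0, 0, 0, 0], [0, 0, 0, 0, 0]],
])

```text
t: 48.7
eef_pos: [0.6178, 0.0457, 0.1929]
tool_rot: [0.0, 0.993, 0.122, -0.0]
contact_force: [-0.3, -0.4, -1.6]
gripper_width: 0.315
grasp_force: 81.3
```

Run:
```python
from h import *
st()
p,P=cloud("wrist");cv2.imwrite("pics/w12.png",p[:,:,::-1])
[print(b) for b in blobs(P,.0405,.055,100,(.56,.68,-.15,.08))]
# handle orientation/tilt in world
m=(P[...,2]>.09)&(P[...,2]<.3)&(np.hypot(P[...,0]-.618,P[...,1]-.0455)<.03)
q=P[m]
for a,b in((.2,.24),(.12,.2)): 
    s=q[(q[:,2]>a)&(q[:,2]<b)]; print(len(s), len(s) and (np.round(s.mean(0),4),cv2.minAreaRect((s[:,:2]*1000).astype(np.float32))))
p,P=cloud("scene");cv2.imwrite("pics/s12.png",cv2.resize(p[170:320,220:420,::-1],(800,600),interpolation=cv2.INTER_CUBIC))
[print(b) for b in blobs(P,.038,.052,60,(.55,.68,-.15,.08))]
```

```text
t 48.7 p [0.6178 0.0457 0.1929] yaw 0.244 q [-0.23   0.447  0.073  1.756 -0.039  0.94  -1.467] F [-0.3 -0.4 -1.6] g 0.315 81.3
(np.int32(1574), array([0.6158, 0.045 , 0.0445]), array([613.3,  44.5]), array([24.5, 39.3]), 15.9)
(np.int32(1852), array([ 0.617 , -0.0261,  0.0443]), array([615.5, -26.4]), array([27.1, 39. ]), 2.8)
(np.int32(1835), array([ 0.6208, -0.0976,  0.0442]), array([619.2, -98. ]), array([27.3, 39.5]), 2.7)
21145 (array([0.6274, 0.0476, 0.2222]), ((621.3505249023438, 46.57530975341797), (29.377702713012695, 59.47665786743164), 14.377963066101074))
8370 (array([0.6298, 0.0478, 0.1786]), ((625.7723388671875, 46.81050109863281), (20.025358200073242, 54.61862564086914), 14.420783042907715))
(np.int32(218), array([ 0.6202, -0.0981,  0.0435]), array([623.4, -95.9]), array([63.2, 41.4]), 40.3)
(np.int32(231), array([ 0.6167, -0.0293,  0.0435]), array([609.5, -33. ]), array([57.5, 42.4]), 82.2)
(np.int32(274), array([0.61  , 0.0472, 0.0432]), array([604.2,  50. ]), array([48.9, 60.4]), 7.7)
```

View pics/s12.png

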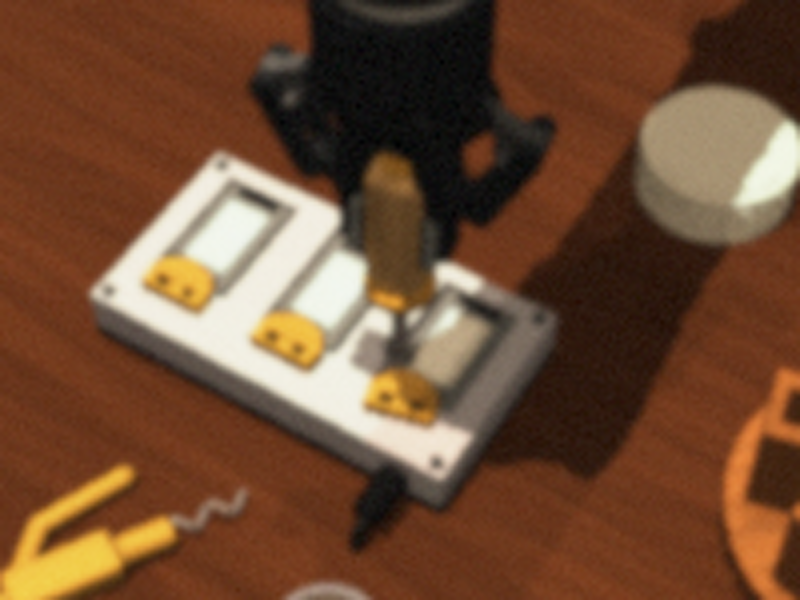

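Heads 0 and 1 are home and the driver is aligned over head 2. I'll finish screw 2.

servo_tool([
  [[0, 0, 0, -0.3, 0], [0, 0, 0, -0.3, 0], [0, 0, 0, -0.15, 0], [0, 0, 0, -0.1, 0], [0, 0, 0, -0.1, 0], [0, 0, 0, -0.03, 0], [0, 0, 0, 0, 0], [0, 0, 0, 0, -0.8], [0, 0, 0, 0, -0.8], [0, 0, 0, 0, -0.8], [0, 0, 0, 0, -0.8], [0, 0, 0, 0, -0.8], [0, 0, 0, 0, -0.6], [0, 0, 0, 0, 0]],
])

```text
t: 50.2
eef_pos: [0.618, 0.0461, 0.154]
tool_rot: [0.0, 0.988, -0.152, 0.0]
contact_force: [-2.5, 0.4, 1.4]
gripper_width: 0.319
grasp_force: 81.8
```

Run:
```python
from h import *
st();print(np.round(bot.get_obs()["torque"],2))
```

```text
t 50.2 p [0.618  0.0461 0.154 ] yaw -0.306 q [-0.326  0.498  0.202  1.793 -0.126  0.863 -1.942] F [-2.5  0.4  1.4] g 0.319 81.8
[-0.03  0.46  0.14]
```

servo_tool([
  [[0, 0, 0, 0, -0.6], [0, 0, 0, 0, -0.6], [0, 0, 0, 0, 0], [0, 0, 0, 0, 0.8], [0, 0, 0, 0.3, 0], [0, 0, 0, 0.8, 0], [0, 0, 0, 0.8, 0.5], [0, -0.4, 0.5, 0, 0.9], [0, -0.4, 0.5, 0, 0.9], [0, -0.4, 0.5, 0, 0.9], [0, -0.4, 0.5, 0, 0.9], [0, -0.4, 0.5, 0, 0.9], [0, -0.4, 0.5, 0, 0.9], [0, -0.4, 0.5, 0, 0.9], [0, -0.4, 0.5, 0, 0.9], [0, -0.4, 0.5, 0, 0.9], [0, 0, 0.3, 0, 0.9], [0, 0, 0, 0, 0], [0, 0, 0, 0, 0], [0, 0, 0, 0, 0]],
])

```text
t: 52.2
eef_pos: [0.4745, 0.2367, 0.2298]
tool_rot: [0.0, 0.924, 0.381, 0.0]
contact_force: [0.7, -0.7, -1.7]
gripper_width: 0.315
grasp_force: 81.3
```

Run:
```python
from h import *
st()
p,P=cloud("scene")
[print(b) for b in blobs(P,.038,.052,60,(.55,.68,-.15,.08))]
p,P=cloud("top");cv2.imwrite("pics/t13.png",p[:,:,::-1])
[print(b) for b in blobs(P,.0405,.052,60,(.55,.68,-.15,.08))]
```

```text
t 52.2 p [0.4745 0.2367 0.2298] yaw 0.782 q [-0.516  0.268 -0.077  1.922  0.026  0.952 -1.394] F [ 0.7 -0.7 -1.7] g 0.315 81.3
(np.int32(234), array([ 0.6209, -0.1003,  0.0432]), array([ 617.7, -104.3]), array([43.1, 57.3]), 10.1)
(np.int32(298), array([ 0.6055, -0.025 ,  0.0424]), array([591.1, -24.6]), array([80.9, 48.8]), 6.7)
(np.int32(305), array([0.6028, 0.0461, 0.0424]), array([590.1,  42.5]), array([79.2, 44.9]), 5.1)
(np.int32(197), array([ 0.6202, -0.0995,  0.0438]), array([619.5, -99.9]), array([27.1, 37.1]), 4.6)
(np.int32(194), array([ 0.6163, -0.0281,  0.044 ]), array([615.7, -27.7]), array([27.2, 37.2]), 2.9)
(np.int32(192), array([0.6124, 0.0439, 0.044 ]), array([611.4,  43.8]), array([28.3, 38. ]), 2.0)
```

servo_tool([
  [[0, -0.127, 0.107, 0, 0.08], [0, 0, 0, 0, 0], [0, 0, 0, 0, 0], [0, 0, 0, -0.5, 0], [0, 0, 0, -0.15, 0], [0, 0, 0, -0.15, 0], [0, 0, 0, -0.15, 0], [0, 0, 0, 0, 0]],
])

```text
t: 53.1
eef_pos: [0.4685, 0.2421, 0.191]
tool_rot: [0.0, 0.922, 0.388, -0.001]
contact_force: [-0.4, 0.1, -1.7]
gripper_width: 0.316
grasp_force: 81.3
```

Run:
```python
from h import *
st()
```

```text
t 53.1 p [0.4685 0.2421 0.191 ] yaw 0.796 q [-0.525  0.312 -0.084  1.964  0.034  0.868 -1.402] F [-0.4  0.1 -1.7] g 0.316 81.3
```

servo_tool([
  [[0, 0.02, -0.025, -0.2, 0], [0, 0, 0, -0.3, 0], [0, 0, 0, -0.3, 0], [0, 0, 0, -0.2, 0], [0, 0, 0, -0.15, 0], [0, 0, 0, -0.08, 0], [0, 0, 0, 0, 0]],
])

```text
t: 53.8
eef_pos: [0.4694, 0.2412, 0.1419]
tool_rot: [0.0, 0.922, 0.388, -0.0]
contact_force: [0.3, 0.3, -1.9]
gripper_width: 0.317
grasp_force: 81.3
```

Run:
```python
from h import *
st()
```

```text
t 53.8 p [0.4694 0.2412 0.1419] yaw 0.796 q [-0.526  0.38  -0.082  2.002  0.044  0.761 -1.408] F [ 0.3  0.3 -1.9] g 0.317 81.3
```

Lower about 2 mm more, release (it drops the last bit), then lift and withdraw.

servo_tool([
  [[0, 0, 0, -0.05, 0], [0, 0, 0, 0, 0], [1, 0, 0, 0, 0], [1, 0, 0, 0, 0], [1, 0, 0, 0, 0], [1, 0, 0, 0, 0], [1, 0, 0, 0, 0], [1, 0, 0, 0.5, 0], [1, 0, 0, 1, 0], [1, 0, 0, 1, 0], [1, 0, 0, 1, 0], [1, -0.6, -0.6, 0.5, 0], [1, -0.6, -0.6, 0.5, 0], [1, 0, 0, 0, 0], [1, 0, 0, 0, 0]],
])

```text
t: 55.3
eef_pos: [0.4217, 0.1931, 0.321]
tool_rot: [-0.0, 0.922, 0.387, 0.001]
contact_force: [0.3, 0.9, -1.1]
gripper_width: 0.997
grasp_force: 0.0
```

Run:
```python
from h import *
st()
p,P=cloud("wrist");cv2.imwrite("pics/w14.png",p[:,:,::-1])
print("handle");[print(b) for b in blobs(P,.165,.182,50,(.4,.55,.15,.33))]
print("heads");[print(b) for b in blobs(P,.0405,.052,100,(.55,.68,-.15,.08))]
print("wells");[print(b) for b in blobs(P,.010,.0335,80,(.53,.61,-.135,.075))]
```

```text
t 55.3 p [0.4217 0.1931 0.321 ] yaw 0.796 q [-0.49   0.063 -0.077  1.949  0.005  1.128 -1.345] F [ 0.3  0.9 -1.1] g 0.997 0.0
handle
(np.int32(2078), array([0.4704, 0.2407, 0.173 ]), array([470.1, 240.4]), array([27.1, 27.8]), 45.6)
heads
(np.int32(1088), array([0.6126, 0.0469, 0.0442]), array([611.8,  46.2]), array([27.8, 39.5]), 1.0)
(np.int32(867), array([ 0.615 , -0.0228,  0.044 ]), array([615.1, -25.7]), array([39.9, 26.9]), 87.9)
wells
(np.int32(354), array([0.5613, 0.0259, 0.0282]), array([571.1,  41.7]), array([74.5, 46.2]), 1.8)
(np.int32(166), array([ 0.5477, -0.028 ,  0.0278]), array([550.2, -21.1]), array([66.4, 32.7]), 48.2)
(np.int32(93), array([ 0.5432, -0.1091,  0.0255]), array([ 545.6, -103.6]), array([ 7.5, 45.5]), 0.9)
```

View pics/w14.png

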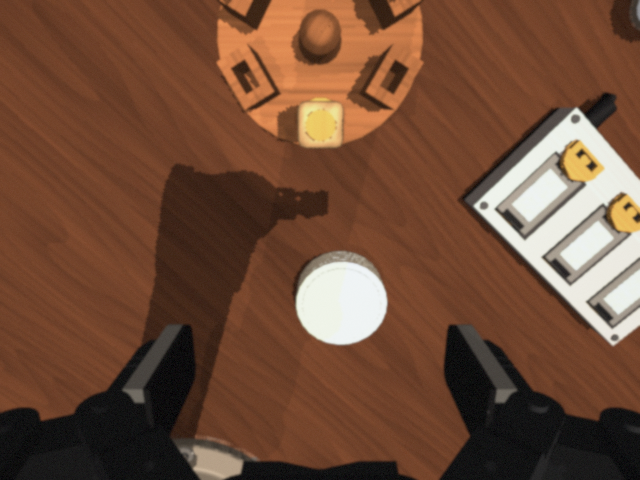

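The driver is home at px (320,124), with its handle top back at 0.173 m. One last check of pack top heights, then I hand in.

Run:
```python
from h import *
p,P=cloud("top")
ok=True
for x,y in((.577,-.101),(.5733,-.029),(.5696,.043)):
    for dx in(-.02,0,.02):
        m=(abs(P[...,0]-x-dx)<.006)&(abs(P[...,1]-y-.05*dx)<.012)&(P[...,2]>.01)&(P[...,2]<.06)
        z=np.median(P[m][:,2]);print(round(z,4),end=" ");ok&=abs(z-.036)<.0025
    print()
if ok: print(bot.hand_in())
```

```text
0.0357 0.0357 0.0357 
0.0361 0.0357 0.0359 
0.0358 0.0357 0.0352 
the job is handed in; nothing more can be done
None
```

Handed in at about 55 s of the 210 s allowed: all three packs measure flush in their wells, all three screws are at their stops, the screwdriver is back upright in its slot, and the robot went nowhere near the glasses, coasters, scoop or corkscrew; `hand_in()` returned no verdict.

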